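# Lock the setting of a depth-stop countersink in the vise

## Robot

A 7-joint arm with a two-finger parallel gripper is mounted at the origin on the work surface. World frame = base frame: x ahead of the robot, y to its left, z up, the work surface at z = 0. Lengths are in m, angles in rad, forces in N, time in s.
With the tool pointing down it reaches from about 0.425 to 0.925 m from the base axis. Payload 6.8 kg.
Tool frame: the origin (TCP) lies at the centre of the arm's flange, where the gripper is bolted on; the fingertips stand 173 mm ahead of it and the grasp point (between the pads) lies 155 mm ahead of it (r.hold_point_z is the distance from the TCP to the grasp point, in m); z points along the fingers, x is the direction in which the jaws open and shut, and the axes are right-handed (so a half turn about z gives the same grasp; the last joint's range is limited). The gripper opens to 85 mm and grips with 20 to 120 N. Pads are 22 mm wide; open, the fingers measure 114 mm over their backs; the gripper's body (76 mm by 85 mm) begins 54 mm behind the grasp point. The pads swing forward as they close: fully open they stand 13 mm farther back than shut.
Start: joints at [1.193, 0.477, 0.022, 1.555, -0.011, 1.109, -0.083], TCP at [0.18, -0.651, 0.405] pointing down, gripper open.
Joint ranges: [-2.96, 2.96], [-0.34, 2.1], [-1.41, 1.46], [0.24, 2.44], [-1.37, 4.51], [0.17, 1.92], [-2.96, 2.96]. Speed limits (rad/s): [2.39, 2.39, 3.14, 3.14, 3.14, 3.14, 3.14].

## Interface

Orientations are given as a rotation vector (axis times angle).
In Python, from bench import r gives the robot as it stands.
- The arm moves only by the tool apply_moves, never from a script. Its arguments are lists of equal length, an entry for each row: "dp": the shift along the tool's x, y, z scaled (see below), a list of three; "twist": the turn, a rotation vector about the tool's x, y, z scaled (see below), a list of three; "jaw": the closure in counts, from 0 (fully open) to 255 (shut). In form: {"dp": [[x, y, z], ...], "twist": [[rx, ry, rz], ...], "jaw": [jaw, ...]}. A call has 1 to 20 rows; each row shifts and turns the pose as measured when the row begins, along the tool's axes as they then stand; what a row does not reach is not made up. The controller multiplies each number of a shift by 12 cm and each number of a turn by 120 degrees. A row lasts 1/10 s, in which the tool goes at most 50 mm and 8.59 degrees, less where a joint would pass 70% of its speed; a pose out of reach is approached as far as the arm can. A call with a number of a shift or a turn outside -1 to 1 is refused whole. A call with a gripper value outside its range is refused whole. The fingers move at their own pace and stop on an object; "grip_force" is the grip in N (left out, the last holds). Time passes only in rows, so rows that do not move let the fingers close. It gives the time, the measured TCP pose, the force and the opening at its end, in the units of the state.
- r.get_obs(): the state, without advancing time (a new reading comes with each control period).
- r.grab_frame(name): name is "side" or "top" or "wrist"; returns a dict with "color" (400x640x3 uint8, red, green, blue), "z_map" (400x640 float32, m along the optical axis (not along the pixel's ray), 0 where there is no reading), "intrinsics" (3x3 intrinsics, pixels), "dist_coeffs" ([k1, k2, p1, p2, k3] as OpenCV has them; the pictures are not rectified), "R" (3x3) and "t" (3): a world point X has camera coordinates R X + t; the wrist camera has in their place "hand_eye" (4x4, takes a point from camera to tool coordinates, whose origin is the TCP and whose axes are the tool frame's). Camera axes: x right, y down, z forward; pixel columns grow to the right and rows downward; lengths in m; the calibration is good to about 2 mm. A picture is of the moment at which its call begins: read the wrist's pose just before it.
- r.hand_in(): hands the job in, once; it reports no verdict.
The state is a dict: "clock": time; "joints": joint angles; "qvel": joint speeds; "tau": joint torques, N m; "tcp_pos": TCP position; "orientation": TCP orientation; "contact_force": force on the tool from outside, world axes, zero at the start; "moment": the same for the moment, N m; "grip_width": finger opening in m.
Only numpy, scipy, OpenCV 4.12 (cv2) and the standard library are available. Lean on these libraries where they do the work, as an engineer would, in place of code of your own. Each camera call takes 0.05 s, during which the arm holds its last target.

## Task

Lift the depth-stop countersink (the steel tool with the knurled ring) out of the wooden tool block and lower the flats of its barrel gently between the standing-open vise jaws until its shoulder is fully down on them, so that the vise keeps the barrel from turning. Then turn the knurled lock ring counter-clockwise, seen from above, up against the stop sleeve until it is firmly hand-tight, about 0.3 N m, without over-tightening it. Leave the tool standing upright in the jaws, let go, and leave everything else on the bench alone.

Things in the scene. Friction and masses are not known exactly. Their poses are not given: they have to be found in the camera images.
- countersink: Depth-stop countersink, loose, 0.24 kg, 100 mm tall, upright in one of the block's holes, shank down. Origin: centre of the shoulder's underside, z up the axis. Along z in mm: shank dia 12 from -34 to -12; flats from -12 to 0; shoulder dia 34 from 0 to 5; threaded barrel dia 24 to 24; knurled ring 24 to 36; aluminium stop sleeve (fixed to the barrel) dia 28 from 36.5 to 66.5, the top.
- flats (a point): Middle of the tool's two-flat section, 6 mm below the countersink's origin: 19 mm across the flats, which face its +x and -x, and 28 mm long in y, 12 mm high, square-edged. Axes as the countersink. A half turn about z makes no difference.
- ring_mid (a point): Point on the tool axis at mid-height of the knurled lock ring, 30 mm above the countersink's origin. The ring is steel, dia 38, 12 mm high and stands 5 mm proud of the sleeve all round: grip the tool here, from above.
- ring_nip (a joint): How far the ring is tightened beyond meeting the sleeve, rad, counter-clockwise from above. It starts slack (0): it must run 0.1 to 2.2 rad (regrip as needed) at 0.025 N m drag to meet the sleeve. From there this grows and turning takes 0.035 N m plus 0.5 per rad: 0.3 N m at 0.53; beyond 0.8 (0.43 N m) it is over-tight. Let go, it eases back to about 0.07 and stays nipped. Outside the jaws the barrel turns along.
- vise: Grey machine vise, bolted down, base 215 x 104 mm, highest point 65 mm. Origin on the bench under the middle of the jaw gap; x along the screw (square to the jaw faces, T-bar handle at -x), y along the gap. The jaws stay as they are: gap 20 mm wide, 70 long in y, 40 deep, square-edged. Set the tool within 20 mm of the middle of its length; the flats have about 0.04 rad of play.
- jaw_mouth (a point): Middle of the mouth of the jaw gap, at the height of the jaw tops (65 mm); axes as the vise. The countersink's origin comes to this height when it is fully down.
- tool_block: Wooden tool block, fixed, 70 (x) x 240 (y) x 45 mm high, origin under its centre. Three holes dia 14, 30 deep, on its y axis at -80, 0 and +80 mm; the countersink and two other hand tools fill them, in any order. The countersink's origin stands 57 mm above the block's.
- deburrer: Hand deburring tool with dark pear-shaped wooden handle dia 33, standing in the block, top 53 mm above its origin (same height as that of the countersink). Leave alone.
- pin_vise: Slim brass pin vise dia 17, standing in the block, top 61 mm above its origin. Leave alone.
- tape_roll: Roll of masking tape, dia 104 x 24 mm, lying; origin under its centre. Leave alone.
- filler_jar: White jar of filler, dia 80 x 105 mm; origin under its centre. Leave alone.
- paint_brush: Paint brush 190 mm long lying behind the work, at its left. Leave alone.
- screwdriver: Screwdriver 180 mm long with red handle, lying between the vise and the block. Leave alone.
- filler_knife: Filling knife 195 mm long lying behind the work, at its right. Leave alone.

How it is judged:
By the outcome, as a careful person would: the job done as asked, in the order asked, and still so for the second after the job is handed in, with the robot touching nothing.
It also fails if it takes over 72 s, if anything falls off the work surface, if the arm or the gripper's body presses on something with over 40 N, if the wrist force passes 120 N, or if a joint passes its speed limit or range.

## Working session

There is one attempt and no reset: what is moved stays moved. The work goes in short steps, Python scripts to look and compute and a tool call to move; the robot and the scene stay as the last step left them, time stands still between calls to the robot, and variables do not carry over. Pictures are saved under pics/ and viewed, and the job is handed in when it is done.

Besides the shell and the picture viewer there is one more tool, called as a command line: name --argument value ..., lists and objects as JSON in quotes. apply_moves: Moves the arm, as the interface text tells. Shifts and turns lie within -1 to 1; 1 stands for 12 cm of shift or 120 degrees of turn. Its arguments: {"type":"object","properties":{"dp":{"type":"array"},"twist":{"type":"array"},"jaw":{"type":"array"},"grip_force":{"type":"number"}},"required":["dp","twist","jaw"]}

```bash
mkdir -p pics; ls
cat > h.py <<'E'
import numpy as np, cv2
from bench import r
from scipy.spatial.transform import Rotation as Rn
def snap(name,tag):
    o=r.get_obs(); f=r.grab_frame(name)
    cv2.imwrite(f'pics/{tag}.png',cv2.cvtColor(f['color'],cv2.COLOR_RGB2BGR))
    if name=='wrist':
        H=np.array(f['hand_eye']); T=np.eye(4); T[:3,:3]=Rn.from_rotvec(o['orientation']).as_matrix(); T[:3,3]=o['tcp_pos']
        C=T@H
    else:
        C=np.eye(4); R=np.array(f['R']); C[:3,:3]=R.T; C[:3,3]=-R.T@np.array(f['t'])
    np.savez(f'pics/{tag}.npz',C=C,K=f['intrinsics'],D=f['dist_coeffs'],z=f['z_map'],c=f['color'])
    return o
def ray(tag,uv):
    d=np.load(f'pics/{tag}.npz'); n=cv2.undistortPoints(np.array([[uv]],float),d['K'],d['D'])[0,0]
    v=np.array([n[0],n[1],1.]); return d['C'][:3,3],d['C'][:3,:3]@v
def atz(tag,uv,z):
    o,v=ray(tag,uv); return o+v*(z-o[2])/v[2]
def dep(tag,uv):
    d=np.load(f'pics/{tag}.npz'); z=d['z'][int(round(uv[1])),int(round(uv[0]))]; o,v=ray(tag,uv); return o+v*z
def cloud(tag):
    d=np.load(f'pics/{tag}.npz'); z=d['z']; h,w=z.shape
    u,v=np.meshgrid(np.arange(w),np.arange(h)); p=np.stack([u,v],-1).reshape(-1,1,2).astype(float)
    n=cv2.undistortPoints(p,d['K'],d['D']).reshape(h,w,2)
    X=np.concatenate([n*z[...,None],z[...,None]],-1)@d['C'][:3,:3].T+d['C'][:3,3]
    X[z==0]=np.nan; return X
E
python3 - <<'E'
from h import *
np.set_printoptions(precision=4,suppress=True)
print(r.get_obs())
for n in ['top','side','wrist']: snap(n,n+'0'); print(np.load(f'pics/{n}0.npz')['C'])
E
```

```text
pics
{'clock': 0.0, 'joints': array([ 1.1929,  0.4778,  0.0223,  1.5564, -0.0115,  1.1093, -0.0831]), 'qvel': array([-0.0001, -0.0005,  0.0003, -0.    ,  0.0009, -0.0008,  0.001 ]), 'tau': array([ -0.    , -59.6441,   1.6073, -28.1196,   0.0124,   0.0094,
        -0.    ]), 'tcp_pos': array([ 0.1799, -0.6503,  0.4037]), 'orientation': array([-2.4992,  1.9019,  0.0023]), 'contact_force': array([-0.1052, -0.1277,  0.6059]), 'moment': array([ 0.0117, -0.0016, -0.0063]), 'grip_width': 0.08554227257300727}
[[ 0.0131 -0.994   0.1086  0.5346]
 [-0.9999 -0.0141 -0.0077  0.0656]
 [ 0.0092 -0.1085 -0.9941  1.1978]
 [ 0.      0.      0.      1.    ]]
[[-0.9941 -0.0591  0.0909  0.5519]
 [-0.1084  0.5045 -0.8566  0.8255]
 [ 0.0048 -0.8614 -0.5079  0.5517]
 [ 0.      0.      0.      1.    ]]
[[ 0.2658 -0.9179 -0.2947  0.2555]
 [-0.964  -0.2539 -0.0785 -0.6295]
 [-0.0028  0.305  -0.9524  0.3734]
 [ 0.      0.      0.      1.    ]]
```

View pics/top0.png

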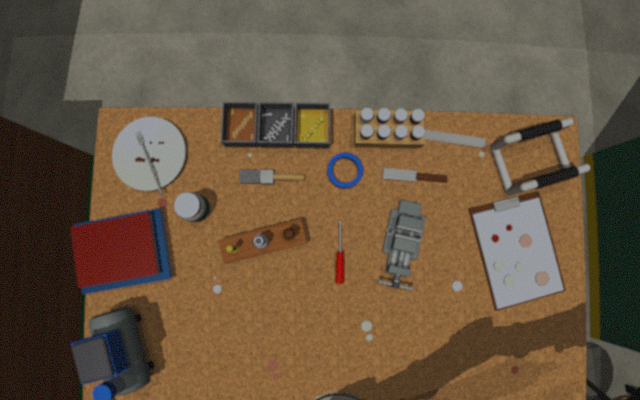

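View pics/side0.png

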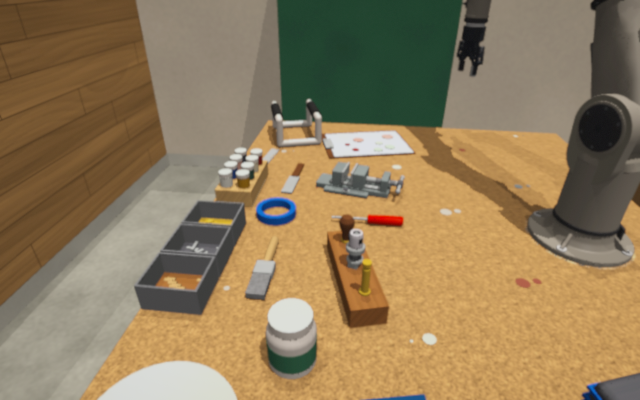

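View pics/wrist0.png

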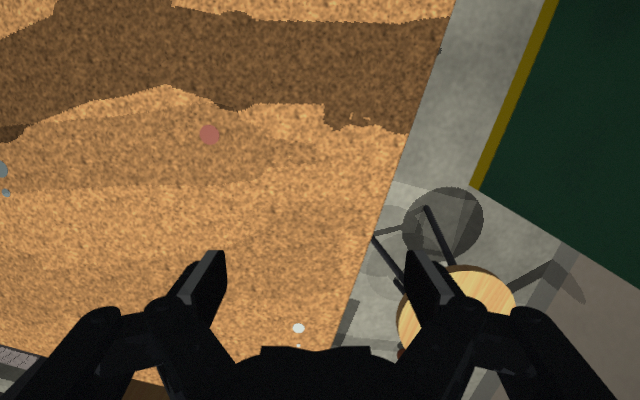

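The top view shows the countersink in the middle hole at about (260,240), the pin vise at (231,248) and the deburrer at (291,233). The vise is near (404,235), with its T-bar at (395,283) towards the robot. I'll enlarge both.

Run:
```python
from h import *
np.set_printoptions(precision=4,suppress=True)
a=cv2.imread('pics/top0.png')
A=cv2.resize(a[195:295,375:435],None,fx=6,fy=6,interpolation=cv2.INTER_CUBIC)
B=cv2.resize(a[210:270,215:310],None,fx=4,fy=4,interpolation=cv2.INTER_CUBIC)
im=np.zeros((600,780,3),np.uint8); im[:,:360]=A; im[:240,370:750]=B
cv2.imwrite('pics/cropt.png',im)
s=cv2.imread('pics/side0.png')
cv2.imwrite('pics/crops.png',np.hstack([cv2.resize(s[210:330,310:400],None,fx=4,fy=4,interpolation=cv2.INTER_CUBIC),cv2.resize(s[150:210,310:410],(420,480),interpolation=cv2.INTER_CUBIC)]))
for uv in [(260,240),(261,236),(291,233),(231,248),(405,215),(400,240),(404,262)]: print(uv,dep('top0',uv))
X=cloud('top0')
# vise points
m=(X[...,2]>0.05)&(X[...,2]<0.08)
v,u=np.where(m); k=(u>375)&(u<435)&(v>190)&(v<300); P=X[v[k],u[k]]; print(k.sum(),P.min(0),P.max(0),np.median(P,0))
```

```text
(260, 240) [0.5485 0.2161 0.1201]
(261, 236) [0.5595 0.2172 0.0949]
(291, 233) [0.5683 0.1363 0.1083]
(231, 248) [0.5264 0.2921 0.1172]
(405, 215) [ 0.6266 -0.184   0.024 ]
(400, 240) [ 0.5543 -0.1619  0.0602]
(404, 262) [ 0.4927 -0.18    0.0261]
814 [ 0.4246 -0.2246  0.05  ] [ 0.6235 -0.1318  0.0694] [ 0.5519 -0.1778  0.0615]
```

View pics/cropt.png

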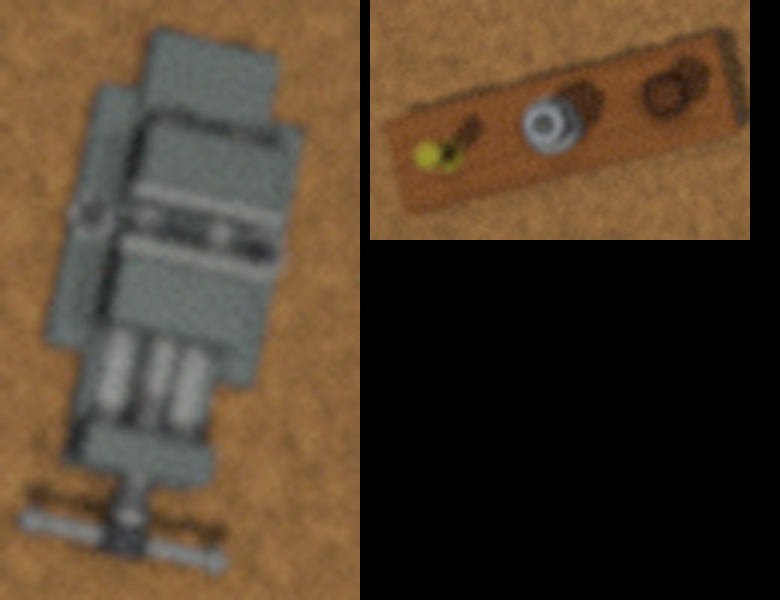

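View pics/crops.png

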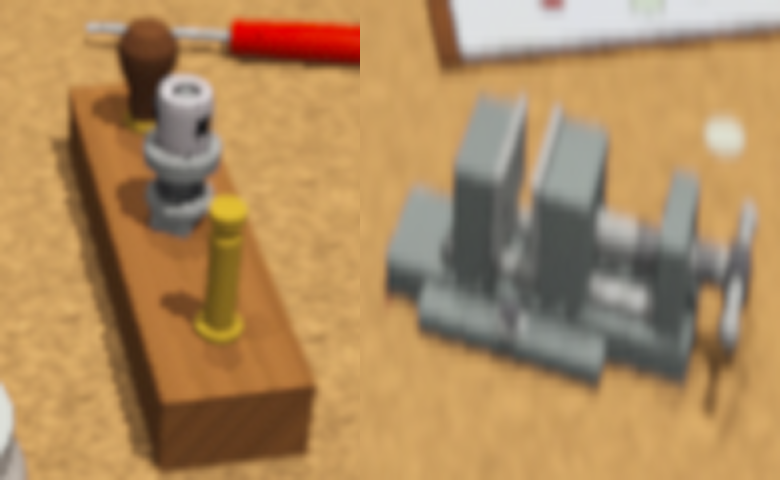

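The crop shows the vise gap centred near top pixel (409,233), with the vise yawed about -10°. In the side crop the countersink stands between the dark deburrer and the brass pin vise. Next I'll work out the geometry for wrist views.

```bash
cat >> h.py <<'E'
def ang(a): return (a+np.pi)%(2*np.pi)-np.pi
def yaw(o):
    x=Rn.from_rotvec(o['orientation']).as_matrix()[:,0]; return np.arctan2(x[1],x[0])
def plan(target_tcp, yaw_t=None):
    """print tool frame shift & world-z yaw change needed, in units"""
    o=r.get_obs(); R=Rn.from_rotvec(o['orientation']).as_matrix()
    d=R.T@(np.array(target_tcp)-o['tcp_pos']); print('tcp',o['tcp_pos'],'yaw deg',np.degrees(yaw(o)),'toolz',R[:,2],'t',o['clock'])
    print('dp units total',d/0.12,'dist',np.linalg.norm(d))
    if yaw_t is not None:
        ex=[np.cos(yaw_t),np.sin(yaw_t),0]; ez=np.array([0,0,-1.]); Rt=np.stack([ex,np.cross(ez,ex),ez],1)
        w=Rn.from_matrix(R.T@Rt).as_rotvec(); print('twist units total',np.degrees(w)/120,'deg',np.degrees(w))
        print('dp after twist',Rt.T@(np.array(target_tcp)-o['tcp_pos'])/0.12)
E
python3 - <<'E'
from h import *
np.set_printoptions(precision=4,suppress=True)
f=np.load('pics/wrist0.npz'); o=r.get_obs(); print(f['K'],f['D']); print(np.load('pics/side0.npz')['K'])
R=Rn.from_rotvec(o['orientation']).as_matrix(); print(R)
T=np.eye(4);T[:3,:3]=R;T[:3,3]=o['tcp_pos']; print(np.linalg.inv(T)@f['C'])
c=atz('top0',(409.2,233),.065); print('gap',c)
for y in (-10,80,-100,170): plan([c[0],c[1],.35],np.radians(y))
E
```

```text
[[309.5307   0.     315.0881]
 [  0.     309.5307 193.6433]
 [  0.       0.       1.    ]] [-0.0489  0.      0.      0.      0.    ]
[[386.4589   0.     320.346 ]
 [  0.     386.4589 198.8644]
 [  0.       0.       1.    ]]
[[ 0.2666 -0.9638 -0.0005]
 [-0.9638 -0.2666  0.0013]
 [-0.0014  0.0001 -1.    ]]
[[ 1.     -0.0004 -0.0016  0.0001]
 [ 0.0009  0.9524  0.3048 -0.0785]
 [ 0.0014 -0.3048  0.9524  0.0305]
 [ 0.      0.      0.      1.    ]]
gap [ 0.5737 -0.1866  0.065 ]
tcp [ 0.1799 -0.6504  0.404 ] yaw deg -74.5390393410804 toolz [-0.0005  0.0013 -1.    ] t 0.15
dp units total [-2.8492 -4.1932  0.453 ] dist 0.6107795377711408
twist units total [-0.0003  0.0006 -0.5378] deg [ -0.0381   0.0745 -64.539 ]
dp after twist [ 2.5608 -4.3757  0.4496]
tcp [ 0.1799 -0.6504  0.404 ] yaw deg -74.5390393410804 toolz [-0.0005  0.0013 -1.    ] t 0.15
dp units total [-2.8492 -4.1932  0.453 ] dist 0.6107795377711408
twist units total [-0.0009  0.0003 -1.2878] deg [  -0.1043    0.0337 -154.539 ]
dp after twist [4.3757 2.5608 0.4496]
tcp [ 0.1799 -0.6504  0.404 ] yaw deg -74.5390393410804 toolz [-0.0005  0.0013 -1.    ] t 0.15
dp units total [-2.8492 -4.1932  0.453 ] dist 0.6107795377711408
twist units total [0.0002 0.0006 0.2122] deg [ 0.0246  0.0761 25.461 ]
dp after twist [-4.3757 -2.5608  0.4496]
tcp [ 0.1799 -0.6504  0.404 ] yaw deg -74.5390393410804 toolz [-0.0005  0.0013 -1.    ] t 0.15
dp units total [-2.8492 -4.1932  0.453 ] dist 0.6107795377711408
twist units total [0.0007 0.0004 0.9622] deg [  0.0841   0.043  115.4609]
dp after twist [-2.5608  4.3757  0.4496]
```

apply_moves --dp '[[0, 0, 0], [0, 0, 0], [0, 0, 0], [0, 0, 0], [0, 0, 0], [0, 0, 0], [0, 0, 0], [0, 0, 0], [0.197, -0.336, 0.0346], [0.197, -0.336, 0.0346], [0.197, -0.336, 0.0346], [0.197, -0.336, 0.0346], [0.197, -0.336, 0.0346], [0.197, -0.336, 0.0346], [0.197, -0.336, 0.0346], [0.197, -0.336, 0.0346], [0.197, -0.336, 0.0346], [0.197, -0.336, 0.0346], [0.197, -0.336, 0.0346], [0.197, -0.336, 0.0346]]' --twist '[[0, 0, -0.067], [0, 0, -0.067], [0, 0, -0.067], [0, 0, -0.067], [0, 0, -0.067], [0, 0, -0.067], [0, 0, -0.067], [0, 0, -0.067], [0, 0, 0], [0, 0, 0], [0, 0, 0], [0, 0, 0], [0, 0, 0], [0, 0, 0], [0, 0, 0], [0, 0, 0], [0, 0, 0], [0, 0, 0], [0, 0, 0], [0, 0, 0]]' --jaw '[0, 0, 0, 0, 0, 0, 0, 0, 0, 0, 0, 0, 0, 0, 0, 0, 0, 0, 0, 0]'

```text
clock: 2.15
tcp_pos: [0.5302, -0.1991, 0.3467]
orientation: [-3.129, 0.232, 0.013]
contact_force: [0.3, -1.5, -0.0]
grip_width: 0.0852
```

Run:
```python
from h import *
np.set_printoptions(precision=4,suppress=True)
plan([.5737,-.1866,.35],np.radians(-10)); print(r.get_obs()['joints'])
```

```text
tcp [ 0.5302 -0.1991  0.3467] yaw deg -8.490254650984099 toolz [-0.0077  0.0044 -1.    ] t 2.15
dp units total [ 0.3429 -0.1562 -0.0295] dist 0.04535677977604634
twist units total [-0.0015  0.004   0.0126] deg [-0.1801  0.4767  1.509 ]
dp after twist [ 0.3389 -0.1651 -0.0271]
[ 0.5898  0.3995 -0.429   1.8504  0.1977  0.9425 -0.0758]
```

apply_moves --dp '[[0.17, -0.08, -0.014], [0.17, -0.08, -0.014], [0, 0, 0]]' --twist '[[-0.001, 0.002, 0.006], [-0.001, 0.002, 0.006], [0, 0, 0]]' --jaw '[0, 0, 0]'

```text
clock: 2.45
tcp_pos: [0.5785, -0.1761, 0.349]
orientation: [-3.128, 0.252, -0.001]
contact_force: [-0.6, 0.2, 0.2]
grip_width: 0.0858
```

Run:
```python
from h import *
np.set_printoptions(precision=4,suppress=True)
plan([.5737,-.1866,.35],np.radians(-10)); print(snap('wrist','w1')['joints'])
```

```text
tcp [ 0.5785 -0.1761  0.349 ] yaw deg -9.210639366799429 toolz [ 0.0009  0.0038 -1.    ] t 2.45
dp units total [-0.0256  0.0928 -0.0088] dist 0.011601626247290194
twist units total [-0.0018 -0.0001  0.0066] deg [-0.2209 -0.014   0.7894]
dp after twist [-0.0243  0.0932 -0.0084]
[ 0.5165  0.4542 -0.4252  1.7608  0.2161  0.9729 -0.1536]
```

View pics/w1.png

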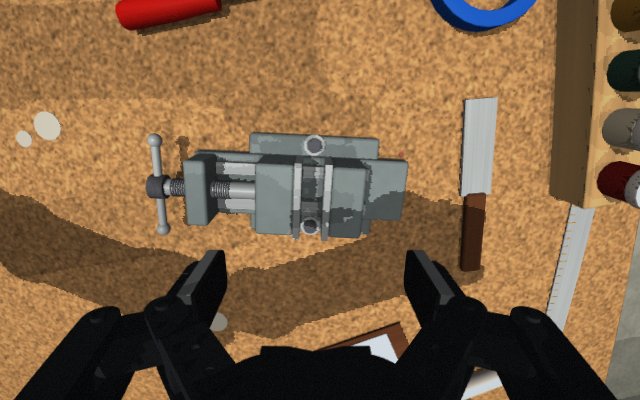

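Run:
```python
from h import *
a=cv2.imread('pics/w1.png')
cv2.imwrite('pics/w1c.png',cv2.resize(a[145:250,260:380],None,fx=5.5,fy=5.5,interpolation=cv2.INTER_CUBIC))
```

```text
(no output)
```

View pics/w1c.png

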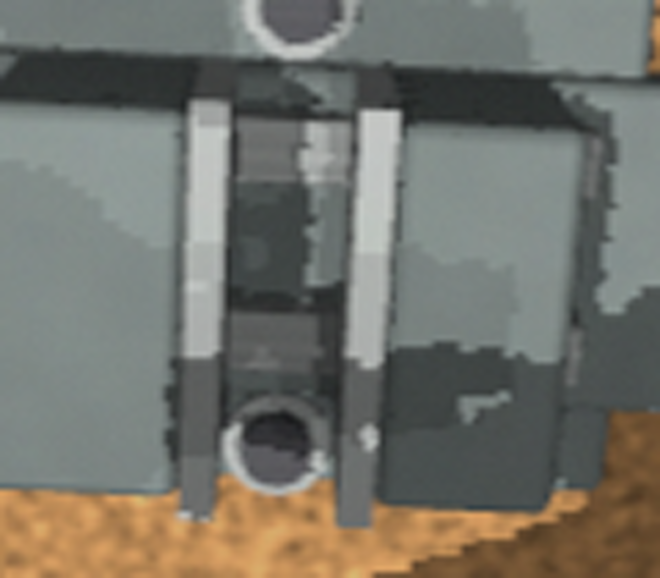

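Run:
```python
from h import *
np.set_printoptions(precision=4,suppress=True)
q=np.array([(231,100),(213,517),(358,110),(338,525)])/5.5+[260,145]-0.4
P=np.array([atz('w1',p,.065) for p in q]); print(P)
print('len',np.linalg.norm(P[1]-P[0]),np.linalg.norm(P[3]-P[2]),'gap',np.linalg.norm(P[0]-P[2]),np.linalg.norm(P[1]-P[3]))
print('c',P.mean(0)); d=(P[0]-P[1]+P[2]-P[3]); print('yaw of y axis-90',np.degrees(np.arctan2(d[1],d[0]))-90)
X=cloud('w1')
# depth of jaw plates
for p in [(205,200),(375,200),(200,300),(360,330)]:
    u=np.array(p)/5.5+[260,145]-.4; print(dep('w1',u))
# top cam gap check
for uv in [(132/6+375,245/6+195),(280/6+375,210/6+195)]: print(atz('top0',uv,.065))
```

```text
[[ 0.5718 -0.1493  0.065 ]
 [ 0.5568 -0.2173  0.065 ]
 [ 0.5906 -0.1539  0.065 ]
 [ 0.5769 -0.222   0.065 ]]
len 0.06960778007196627 0.0694397767830545 gap 0.019337778897985214 0.02056065944689724
c [ 0.574  -0.1856  0.065 ]
yaw of y axis-90 -11.94075347755222
[ 0.5652 -0.1641  0.0652]
[ 0.5911 -0.1685  0.0646]
[ 0.5616 -0.1798  0.0657]
[ 0.5855 -0.1891  0.0646]
[ 0.5655 -0.1526  0.065 ]
[ 0.5823 -0.2216  0.065 ]
```

apply_moves --dp '[[-0.086, -0.352, -0.046], [-0.086, -0.352, -0.046], [-0.086, -0.352, -0.046], [-0.086, -0.352, -0.046], [-0.086, -0.352, -0.046], [-0.086, -0.352, -0.046], [-0.086, -0.352, -0.046], [-0.086, -0.352, -0.046], [-0.086, -0.352, -0.046], [0, 0, 0], [0, 0, 0], [0, 0, 0], [0, 0, 0], [0, 0, 0]]' --twist '[[0, 0, 0], [0, 0, 0], [0, 0, 0], [0, 0, 0], [0, 0, 0], [0, 0, 0], [0, 0, 0], [0, 0, 0], [0, 0, 0], [0, 0, -0.068], [0, 0, -0.068], [0, 0, -0.068], [0, 0, 0], [0, 0, 0]]' --jaw '[0, 0, 0, 0, 0, 0, 0, 0, 0, 0, 0, 0, 0, 0]'

```text
clock: 3.9
tcp_pos: [0.5419, 0.21, 0.3952]
orientation: [3.109, 0.394, -0.021]
contact_force: [0.1, 0.0, 0.8]
grip_width: 0.0854
```

Run:
```python
from h import *
np.set_printoptions(precision=4,suppress=True)
plan([.547,.214,.40],np.radians(15)); print(snap('wrist','w2')['joints'])
```

```text
tcp [0.5419 0.21   0.3952] yaw deg 14.459927761750611 toolz [-0.0126 -0.0097 -0.9999] t 3.9
dp units total [ 0.0492 -0.021  -0.0407] dist 0.008070457114588704
twist units total [ 0.003   0.007  -0.0045] deg [ 0.356   0.8387 -0.5374]
dp after twist [ 0.05   -0.0208 -0.0399]
[ 0.0202  0.4091 -0.6427  1.7564  0.2746  1.0835 -0.4644]
```

View pics/w2.png

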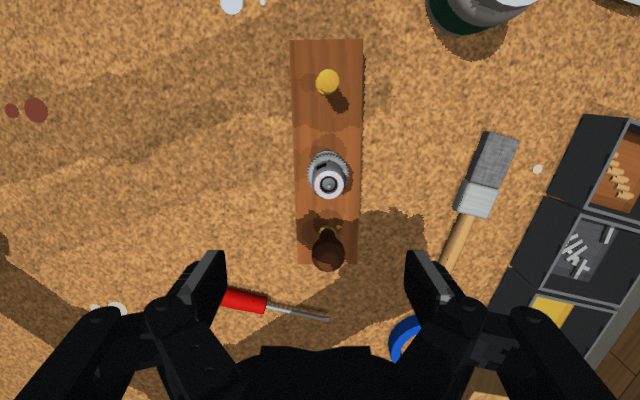

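Run:
```python
from h import *
a=cv2.imread('pics/w2.png')
cv2.imwrite('pics/w2c.png',cv2.resize(a[140:215,290:370],None,fx=8,fy=8,interpolation=cv2.INTER_CUBIC))
```

```text
(no output)
```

View pics/w2c.png

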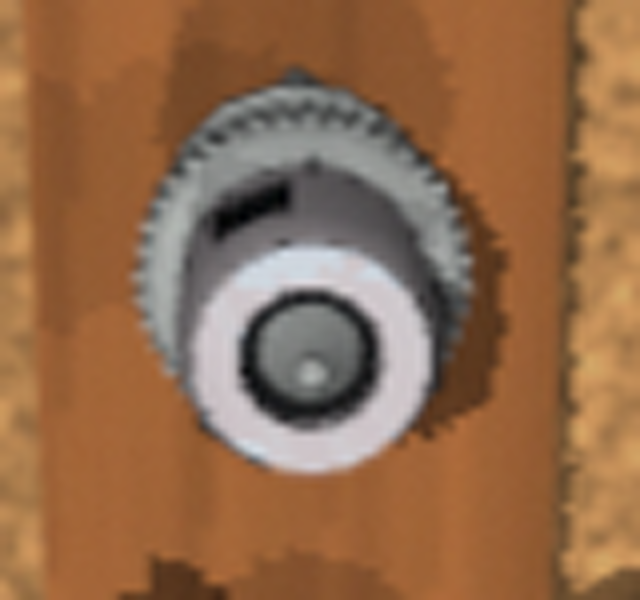

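Run:
```python
from h import *
np.set_printoptions(precision=4,suppress=True)
f=lambda p: np.array(p)/8+[290,140]-.44
print('sleeve top',atz('w2',f((312,357)),.1235), 'ring', atz('w2',f((305,275)),.093))
for p in [(210,357),(410,357),(312,450),(312,265),(312,100),(160,280),(460,290)]: print(p,dep('w2',f(p)))
w=dep('w2',f((252,210))); print('window',w)
# second view: top cam
X=cloud('w2');Z=X[...,2]; m=(Z>.118)&(Z<.135); v,u=np.where(m); k=(u>300)&(u<355)&(v>150)&(v<215); P=X[v[k],u[k]]; print('top annulus',P.mean(0),P.min(0),P.max(0),k.sum())
m=(Z>.038)&(Z<.05); v,u=np.where(m); k=(u>270)&(u<380)&(v>30)&(v<275); P=X[v[k],u[k]]; print(k.sum(),cv2.minAreaRect(P[:,:2].astype(np.float32)*1000),np.median(P[:,2]))
# pin/deburrer tops
print(atz('w2',(327,82),.118),atz('w2',(329,253),.11), atz('top0',(545/4+215-370/4,124/4+210),.1235))
```

```text
sleeve top [0.5471 0.219  0.1235] ring [0.5469 0.2198 0.093 ]
(210, 357) [0.5371 0.2165 0.1239]
(410, 357) [0.5568 0.2214 0.1231]
(312, 450) [0.5497 0.2094 0.1232]
(312, 265) [0.5446 0.2283 0.1235]
(312, 100) [0.5432 0.2375 0.0828]
(160, 280) [0.5312 0.215  0.0927]
(460, 290) [0.5641 0.2228 0.0943]
window [0.538  0.2299 0.1129]
top annulus [0.5468 0.2203 0.1224] [0.5335 0.2067 0.118 ] [0.5606 0.233  0.1297] 825
12060 ((547.310791015625, 218.88449096679688), (70.30081176757812, 240.69284057617188), 15.400471687316895) 0.04532134695716053
[0.5256 0.2946 0.118 ] [0.5662 0.1516 0.11  ] [0.5458 0.2188 0.1235]
```

The tool axis measures (0.547, 0.219), with its top at 0.1235 and the ring top at 0.093. Wrist and top cameras agree, and the heights match the text. The block yaw is 15.4°.

apply_moves --dp '[[0.03, -0.03, 0.0], [0.03, -0.03, 0.25], [0, 0, 0.3], [0, 0, 0.3], [0, 0, 0.15], [0, 0, 0.05], [0, 0, 0]]' --twist '[[0.003, 0.007, -0.008], [0, 0, 0], [0, 0, 0], [0, 0, 0], [0, 0, 0], [0, 0, 0], [0, 0, 0]]' --jaw '[0, 0, 0, 0, 0, 0, 0]'

```text
clock: 4.65
tcp_pos: [0.55, 0.2186, 0.2667]
orientation: [-3.113, -0.404, -0.015]
contact_force: [-0.2, -0.6, 0.5]
grip_width: 0.0854
```

Run:
```python
from h import *
np.set_printoptions(precision=4,suppress=True)
plan([.547,.219,.241],np.radians(15.4)); print(snap('wrist','w3')['joints'])
```

```text
tcp [0.55   0.2186 0.2667] yaw deg 14.772298301082152 toolz [ 0.0091  0.0034 -1.    ] t 4.65
dp units total [-0.0257 -0.0096  0.214 ] dist 0.025893523142207615
twist units total [-0.0004 -0.0046 -0.0052] deg [-0.0524 -0.5538 -0.6274]
dp after twist [-0.0236 -0.01    0.2143]
[-0.0506  0.5693 -0.5745  1.846   0.4086  0.8356 -0.5717]
```

View pics/w3.png

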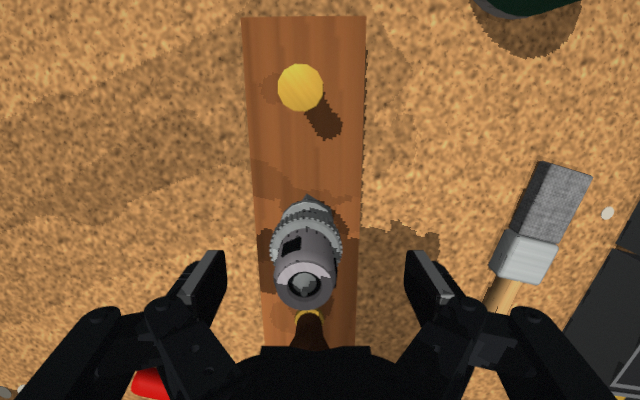

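The tool is centred near column 305 and the fingers' middle is near 315. That agrees with the 3 mm offset I'm about to correct.

apply_moves --dp '[[-0.024, -0.01, 0.0], [0, 0, 0.1], [0, 0, 0.1], [0, 0, 0.02], [0, 0, 0]]' --twist '[[0, -0.0046, -0.005], [0, 0, 0], [0, 0, 0], [0, 0, 0], [0, 0, 0]]' --jaw '[0, 0, 0, 0, 0]'

```text
clock: 5.2
tcp_pos: [0.5483, 0.2199, 0.2425]
orientation: [-3.111, -0.42, -0.01]
contact_force: [-0.6, -0.3, 0.2]
grip_width: 0.0853
```

Run:
```python
from h import *
np.set_printoptions(precision=4,suppress=True)
plan([.547,.219,.241],np.radians(15.4)); snap('wrist','w4'); print(r.get_obs()['contact_force'])
```

```text
tcp [0.5483 0.2199 0.2425] yaw deg 15.365740128045104 toolz [ 0.0062  0.0035 -1.    ] t 5.2
dp units total [-0.0126  0.0047  0.0123] dist 0.0021893366663805745
twist units total [-0.0008 -0.0033 -0.0003] deg [-0.1015 -0.3936 -0.0339]
dp after twist [-0.0126  0.0047  0.0124]
[-0.4902 -0.7179 -0.3724]
```

View pics/w4.png

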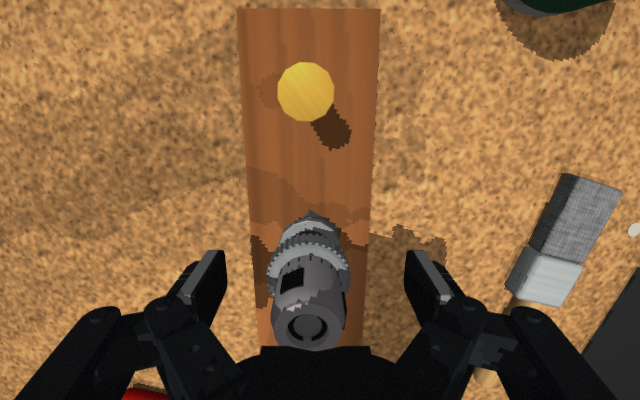

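Run:
```python
from h import *
a=cv2.imread('pics/w4.png')
cv2.imwrite('pics/w4c.png',cv2.resize(a[200:350,255:365],None,fx=4,fy=4,interpolation=cv2.INTER_CUBIC))
```

```text
(no output)
```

View pics/w4c.png

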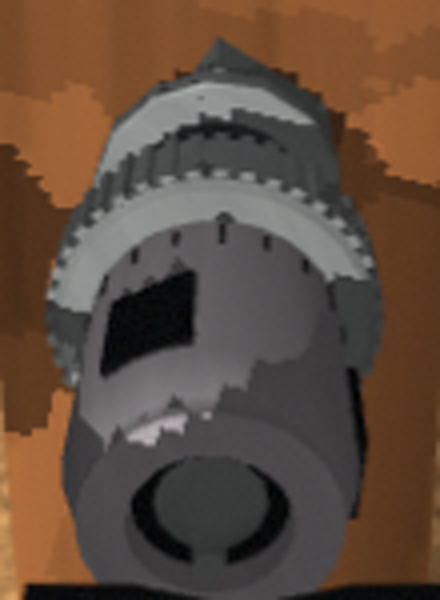

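Run:
```python
from h import *
np.set_printoptions(precision=4,suppress=True)
f=lambda p: np.array(p)/4+[255,200]-.4
ax=np.array([.547,.219])
for z in (.045,.057):
    p=atz('w4',f((220,38)),z)[:2]-ax; print('corner',z,np.linalg.norm(p),np.degrees(np.arctan2(p[1],p[0])))
for q in [(110,310),(195,272),(190,345),(105,372)]:
    p=dep('w4',f(q)); print(q,p,np.degrees(np.arctan2(p[1]-ax[1],p[0]-ax[0])))
p=dep('w4',f((352,450)))
print(p,np.degrees(np.arctan2(p[1]-ax[1],p[0]-ax[0])))
# scan corner from w2
g=lambda p: np.array(p)/8+[290,140]-.44
p=atz('w2',g((298,70)),.045)[:2]-ax; print('w2 corner',np.linalg.norm(p),np.degrees(np.arctan2(p[1],p[0])))
```

```text
corner 0.045 0.016192262350967296 104.76665327401248
corner 0.057 0.020657176158660508 104.46457934740046
(110, 310) [0.5347 0.2248 0.1038] 154.84966998551732
(195, 272) [0.5415 0.2328 0.1065] 111.61360864494006
(190, 345) [0.5416 0.232  0.1174] 112.51869649257453
(105, 372) [0.535  0.2272 0.1174] 145.7298545981138
[0.5591 0.2244 0.1168] 24.277321967194556
w2 corner 0.015827196643043336 103.82729529140033
```

```bash
cat >> h.py <<'E'
def proj(tag,P):
    d=np.load(f'pics/{tag}.npz'); C=np.linalg.inv(d['C']); rv=cv2.Rodrigues(C[:3,:3])[0]
    return cv2.projectPoints(np.array(P,float).reshape(-1,1,3),rv,C[:3,3],d['K'],d['D'])[0].reshape(-1,2)
def flats(c,yw,z):
    R=np.array([[np.cos(yw),-np.sin(yw)],[np.sin(yw),np.cos(yw)]]); q=np.array([(9.5,14),(-9.5,14),(-9.5,-14),(9.5,-14)])/1000
    return np.c_[q@R.T+c,[z]*4]
E
python3 - <<'E'
from h import *
a=cv2.imread('pics/w4.png')[200:270,265:355]; a=cv2.resize(a,None,fx=4.3,fy=4.3,interpolation=cv2.INTER_CUBIC); a=cv2.convertScaleAbs(a,alpha=1.3,beta=30)
out=[]
for yw in (48.7,-19.7):
    b=a.copy()
    for z,c in ((.045,(0,0,255)),(.057,(255,0,0))):
        q=(proj('w4',flats([.547,.2185],np.radians(yw),z))+.5-[265,200])*4.3
        cv2.polylines(b,[q.astype(np.int32)],True,c,1)
    out.append(b)
cv2.imwrite('pics/hyp.png',np.vstack([np.hstack(out),np.hstack([a,a])])[:600])
E
```

```text
(no output)
```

View pics/hyp.png

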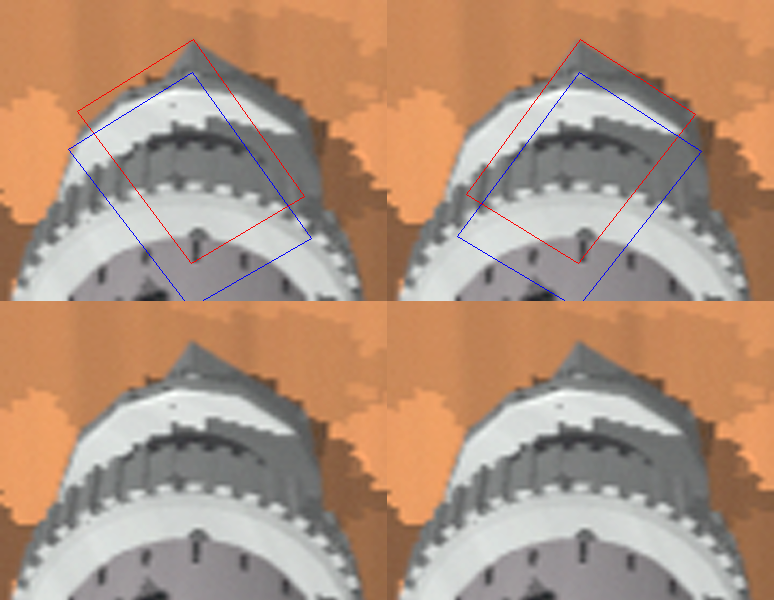

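Overlaying the flats outline fits a tool yaw of about -19.7°: the visible corner is at pixel (310,210), with the long flat on the left. The vise is at about -12°. Now I'll grip.

apply_moves --dp '[[-0.013, 0.005, 0.01], [0, 0, 0], [0, 0, 0], [0, 0, 0], [0, 0, 0], [0, 0, 0], [0, 0, 0], [0, 0, 0]]' --twist '[[0, -0.003, 0], [0, 0, 0], [0, 0, 0], [0, 0, 0], [0, 0, 0], [0, 0, 0], [0, 0, 0], [0, 0, 0]]' --jaw '[60, 120, 180, 255, 255, 255, 255, 255]' --grip_force 50

```text
clock: 6.05
tcp_pos: [0.5468, 0.2189, 0.242]
orientation: [-3.112, -0.419, -0.0]
contact_force: [0.1, -0.9, 0.6]
grip_width: 0.0363
```

Run:
```python
from h import *
np.set_printoptions(precision=4,suppress=True)
plan([.547,.219,.241],np.radians(15.4)); o=snap('wrist','w5'); print(o['contact_force'],o['moment'],o['grip_width'])
```

```text
tcp [0.5468 0.2189 0.242 ] yaw deg 15.351064323442984 toolz [ 0.      0.0016 -1.    ] t 6.05
dp units total [ 0.0017 -0.0008  0.0087] dist 0.0010718940211478039
twist units total [-0.0007 -0.0002 -0.0004] deg [-0.0896 -0.0264 -0.0489]
dp after twist [ 0.0017 -0.0008  0.0087]
[ 0.0661 -0.9069  0.5504] [-0.0205  0.1139 -0.0084] 0.03629692002443942
```

View pics/w5.png

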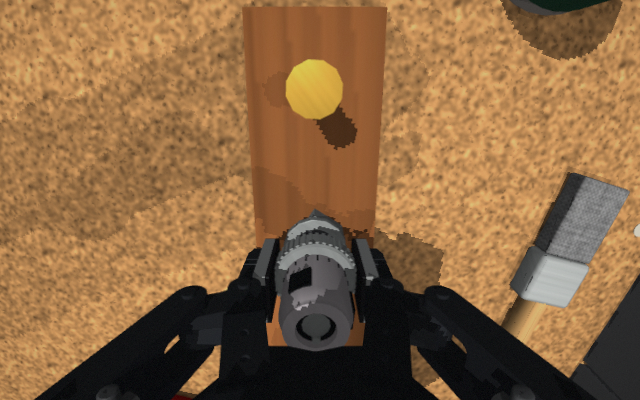

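apply_moves --dp '[[0, 0, -0.1], [0, 0, -0.15], [0, 0, -0.2], [0, 0, -0.2], [0, 0, -0.2], [0, 0, -0.2], [0, 0, -0.1], [0, 0, 0]]' --twist '[[0, 0, 0], [0, 0, 0], [0, 0, 0], [0, 0, 0], [0, 0, 0], [0, 0, 0], [0, 0, 0], [0, 0, 0]]' --jaw '[255, 255, 255, 255, 255, 255, 255, 255]'

```text
clock: 6.9
tcp_pos: [0.546, 0.2183, 0.3875]
orientation: [-3.112, -0.421, 0.003]
contact_force: [0.8, 0.3, -2.9]
grip_width: 0.0357
```

Run:
```python
from h import *
np.set_printoptions(precision=4,suppress=True)
plan([.574,-.1856,.36],np.radians(23.1)); o=snap('wrist','w6'); print(o['contact_force'],o['grip_width'],o['joints']); snap('side','s6')
a=cv2.imread('pics/w6.png'); s=cv2.imread('pics/s6.png')
u=proj('s6',[o['tcp_pos']-[0,0,.185]])[0].astype(int); print(u)
A=cv2.resize(a[200:350,255:365],None,fx=3.6,fy=3.6,interpolation=cv2.INTER_CUBIC); B=cv2.resize(s[max(u[1]-50,0):u[1]+50,u[0]-35:u[0]+35],(378,540),interpolation=cv2.INTER_CUBIC)
cv2.imwrite('pics/c6.png',np.hstack([A,B]))
```

```text
tcp [0.546  0.2183 0.3875] yaw deg 15.4270443525478 toolz [-0.0022  0.0013 -1.    ] t 6.9
dp units total [-0.6698  3.307   0.2242] dist 0.40579207879744894
twist units total [-0.0009  0.0008 -0.0639] deg [-0.1127  0.0935 -7.673 ]
dp after twist [-1.1057  3.1875  0.2292]
[ 0.7922  0.2821 -2.9286] 0.03568237379775003 [ 0.012   0.4268 -0.6478  1.7529  0.2877  1.06   -0.4659]
[359 195]
```

View pics/c6.png

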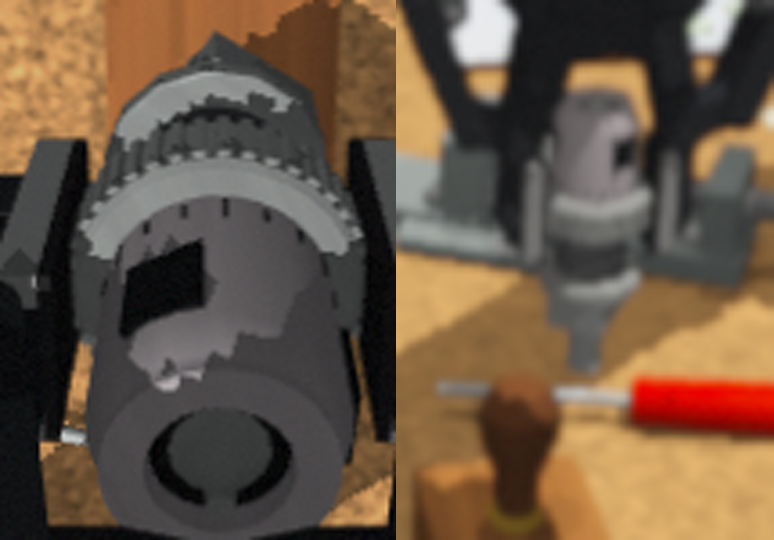

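Run:
```python
from h import *
np.set_printoptions(precision=4,suppress=True)
o=r.get_obs(); R=Rn.from_rotvec(o['orientation']).as_matrix(); p0=o['tcp_pos']
f=lambda p: np.array(p)/3.6+[255,200]-.45
def att(tag,uv,zt):
    a,v=ray(tag,uv); a=R.T@(a-p0); v=R.T@v; return a+v*(zt-a[2])/v[2]
# sleeve outer circle: left 90, right 358 near y~440 at top face; 
print('sleeve L,R',att('w6',f((92,440)),.1185),att('w6',f((347,440)),.1185), 'hole ctr',att('w6',f((219,458)),.1185))
print('ring L,R',att('w6',f((78,250)),.150),att('w6',f((362,250)),.150))
for cz in (.197,):
  c=att('w6',f((217,32)),cz); print('corner',c, 'az deg from -y toward +x', np.degrees(np.arctan2(c[0],-c[1])))
b=cv2.imread('pics/w6.png')[200:260,270:350]; b=cv2.convertScaleAbs(cv2.resize(b,None,fx=4.8,fy=4.8,interpolation=cv2.INTER_CUBIC),alpha=1.5,beta=30)
out=[]
for ax,yw in (((0,0),-19.7),((0,0),-21.7)):
  m=b.copy()
  c0=(p0+R@np.array([ax[0],ax[1],.197]))
  for dz,col in ((0,(0,0,255)),(.012,(255,0,0))):
    q=(proj('w6',flats(c0[:2],np.radians(yw),c0[2]+dz))+.5-[270,200])*4.8
    cv2.polylines(m,[q.astype(np.int32)],True,col,1)
  out.append(m)
cv2.imwrite('pics/hyp6.png',np.hstack(out))
```

```text
sleeve L,R [-0.0111 -0.0016  0.1185] [ 0.0141 -0.0015  0.1185] hole ctr [0.0014 0.0006 0.1185]
ring L,R [-0.0161 -0.0039  0.15  ] [ 0.0194 -0.0039  0.15  ]
corner [ 0.0014 -0.0155  0.197 ] az deg from -y toward +x 5.014953537615317
```

View pics/hyp6.png

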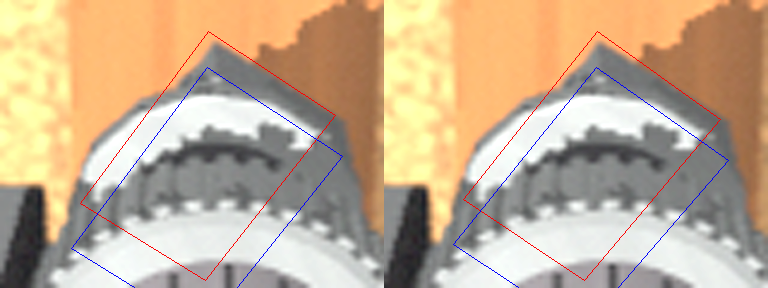

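Run:
```python
from h import *
np.set_printoptions(precision=4,suppress=True)
d=np.load('pics/w1.npz'); g=cv2.GaussianBlur(cv2.cvtColor(d['c'],cv2.COLOR_RGB2GRAY).astype(float),(0,0),0.7)
gx=np.gradient(g,axis=1)
L={'Lout':((188,100),(180,500),1),'Lin':((231,100),(213,517),-1),'Rin':((358,110),(338,525),1),'Rout':((402,110),(374,515),-1)}
fits={}
for n,(a,b,s) in L.items():
    a=np.array(a)/5.5+[260,145]-.4; b=np.array(b)/5.5+[260,145]-.4
    pts=[]
    for v in range(int(a[1])+4,int(b[1])-4):
        u0=a[0]+(b[0]-a[0])*(v-a[1])/(b[1]-a[1]); us=np.arange(int(round(u0))-2,int(round(u0))+3); w=np.clip(s*gx[v,us],0,None)
        if w.max()<4: continue
        pts.append(((w*us).sum()/w.sum(),v))
    P=np.array([atz('w1',p,.065)[:2] for p in pts])
    # robust line x=f(y)
    k=np.ones(len(P),bool)
    for _ in range(4):
        c=np.polyfit(P[k,1],P[k,0],1); e=P[:,0]-np.polyval(c,P[:,1]); k=abs(e)<max(2*e[k].std(),2e-4)
    print(n,len(P),k.sum(),'yaw',-np.degrees(np.arctan(c[0])),'x at y=-.1856',np.polyval(c,-.1856),'rms mm',e[k].std()*1e3)
```

```text
Lout 65 57 yaw -11.840162409305496 x at y=-.1856 0.5580411702181111 rms mm 0.10904711394261776
Lin 58 50 yaw -12.391291231593165 x at y=-.1856 0.5635408069164454 rms mm 0.10283900634969179
Rin 67 67 yaw -11.467166994055786 x at y=-.1856 0.5845411374083151 rms mm 0.337340030121648
Rout 66 59 yaw -12.12717101932155 x at y=-.1856 0.5900294382760544 rms mm 0.08835887494023127
```

apply_moves --dp '[[0, 0, 0], [-0.06, 0.18, 0], [-0.12, 0.355, 0], [-0.12, 0.355, 0], [-0.12, 0.355, 0], [-0.12, 0.355, 0], [-0.12, 0.355, 0], [-0.12, 0.355, 0], [-0.12, 0.355, 0], [-0.12, 0.355, 0], [-0.06, 0.18, 0], [0, 0, 0.2], [0, 0, 0.2], [0, 0, 0.1], [0, 0, 0]]' --twist '[[0, 0, -0.06], [0, 0, 0], [0, 0, 0], [0, 0, 0], [0, 0, 0], [0, 0, 0], [0, 0, 0], [0, 0, 0], [0, 0, 0], [0, 0, 0], [0, 0, 0], [0, 0, 0], [0, 0, 0], [0, 0, 0], [0, 0, 0]]' --jaw '[255, 255, 255, 255, 255, 255, 255, 255, 255, 255, 255, 255, 255, 255, 255]'

```text
clock: 8.5
tcp_pos: [0.5683, -0.2047, 0.297]
orientation: [-3.064, -0.626, 0.064]
contact_force: [0.1, 0.9, -1.3]
grip_width: 0.0361
```

Run:
```python
from h import *
np.set_printoptions(precision=4,suppress=True)
plan([.574,-.1856,.285],np.radians(22.6)); o=snap('wrist','w7'); print(o['contact_force'],o['moment'],o['grip_width'],o['joints'])
```

```text
tcp [ 0.5683 -0.2047  0.297 ] yaw deg 23.12700613329075 toolz [-0.0426  0.0048 -0.9991] t 8.5
dp units total [ 0.1099 -0.1256  0.0982] dist 0.023239946735198226
twist units total [-0.01    0.0179  0.0042] deg [-1.1995  2.1421  0.5044]
dp after twist [ 0.1051 -0.1286  0.0996]
[ 0.1009  0.9049 -1.3373] [-0.0299 -0.0528 -0.0187] 0.03607958012712657 [ 0.6294  0.5443 -0.5218  1.7817  0.3266  0.9469  0.3687]
```

View pics/w7.png

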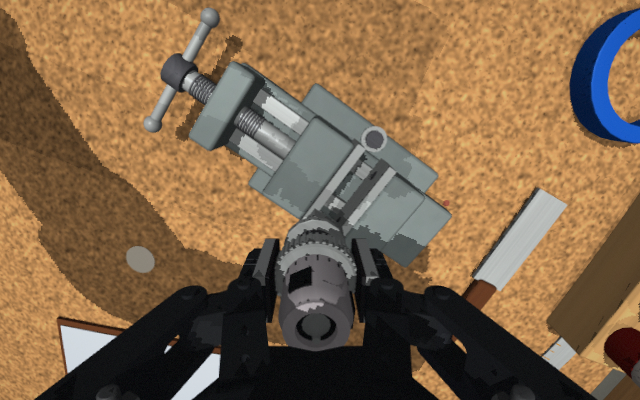

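The tool hangs over the near part of the vise. The arm picked up 2.4° of tilt in transit, so I'll level and centre it first.

apply_moves --dp '[[0, 0, 0], [0, 0, 0], [0.05, -0.06, 0], [0.05, -0.06, 0], [0, 0, 0], [0, 0, 0]]' --twist '[[-0.01, 0.018, 0.004], [0, 0, 0], [0, 0, 0], [0, 0, 0], [0, 0, 0], [0, 0, 0]]' --jaw '[255, 255, 255, 255, 255, 255]'

```text
clock: 9.15
tcp_pos: [0.5766, -0.1821, 0.3013]
orientation: [3.078, 0.624, 0.007]
contact_force: [0.0, -0.9, -2.5]
grip_width: 0.0364
```

Run:
```python
from h import *
np.set_printoptions(precision=4,suppress=True)
plan([.574,-.1856,.274],np.radians(22.6)); o=snap('wrist','w8'); print(o['contact_force'],o['moment'],o['grip_width'],o['joints'])
```

```text
tcp [ 0.5766 -0.1821  0.3013] yaw deg 22.91676577628025 toolz [ 0.0045 -0.0001 -1.    ] t 9.15
dp units total [-0.0322  0.0182  0.2277] dist 0.02768256616307244
twist units total [ 0.0009 -0.002   0.0026] deg [ 0.1037 -0.2379  0.3165]
dp after twist [-0.0312  0.0188  0.2278]
[ 0.0409 -0.9416 -2.5207] [ 0.0024  0.044  -0.0414] 0.03636939836183024 [ 0.5997  0.5304 -0.5292  1.7941  0.331   0.9016  0.3237]
```

Now correct in x/y and lower to a hover, with the shank in the gap and the flats about 10 mm above the jaws.

apply_moves --dp '[[-0.031, 0.019, 0], [0, 0, 0], [0, 0, 0.1], [0, 0, 0.1], [0, 0, 0.03], [0, 0, 0], [0, 0, 0]]' --twist '[[0.001, -0.002, 0.0026], [0, 0, 0], [0, 0, 0], [0, 0, 0], [0, 0, 0], [0, 0, 0], [0, 0, 0]]' --jaw '[255, 255, 255, 255, 255, 255, 255]'

```text
clock: 9.9
tcp_pos: [0.573, -0.1871, 0.2699]
orientation: [-3.08, -0.612, 0.005]
contact_force: [-0.4, -0.7, -3.6]
grip_width: 0.036
```

Run:
```python
from h import *
np.set_printoptions(precision=4,suppress=True)
plan([.574,-.1856,.27],np.radians(22.6)); o=snap('wrist','w9'); print(o['contact_force'],o['moment'],o['grip_width'],o['joints'])
a=cv2.imread('pics/w9.png')[150:350,235:395]; cv2.imwrite('pics/w9c.png',cv2.convertScaleAbs(cv2.resize(a,None,fx=3,fy=3,interpolation=cv2.INTER_CUBIC),alpha=1.3,beta=20))
snap('side','s9'); s=cv2.imread('pics/s9.png'); u=proj('s9',[[.574,-.1856,.09]])[0].astype(int)
cv2.imwrite('pics/s9c.png',cv2.resize(s[u[1]-40:u[1]+40,u[0]-50:u[0]+50],None,fx=7,fy=7,interpolation=cv2.INTER_CUBIC))
```

```text
tcp [ 0.573  -0.1871  0.2699] yaw deg 22.477328293787476 toolz [-0.0032  0.0006 -1.    ] t 9.9
dp units total [ 0.0126 -0.0082 -0.0009] dist 0.001803926967848175
twist units total [-0.0008  0.0013 -0.001 ] deg [-0.101   0.1557 -0.1228]
dp after twist [ 0.0126 -0.0081 -0.0009]
[-0.3606 -0.7015 -3.6088] [ 0.0252 -0.0195  0.0716] 0.035989004788799295 [ 0.5934  0.5681 -0.5098  1.8162  0.356   0.8527  0.3045]
```

View pics/w9c.png

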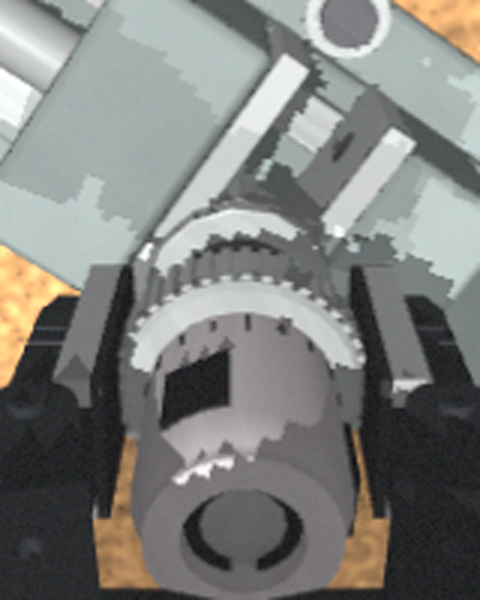

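View pics/s9c.png

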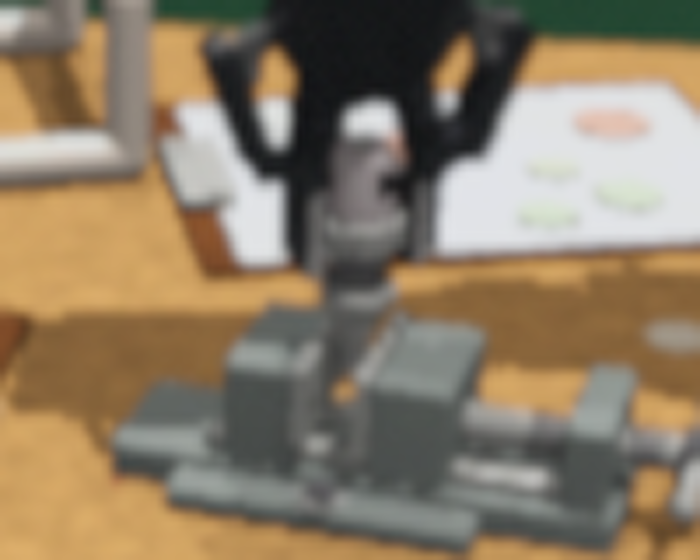

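```bash
cat >> h.py <<'E'
def gapcheck(tag,o,lin,rin,f,c=(.574,-.1856)):
    R=Rn.from_rotvec(o['orientation']).as_matrix()
    for n,(a,b) in (('L',lin),('R',rin)):
        A=atz(tag,f(a),.065);B=atz(tag,f(b),.065); d=(A-B)/np.linalg.norm(A-B)
        print(n,A,B,'yaw',np.degrees(np.arctan2(d[1],d[0]))-90)
        for nm,off in (('raw',(0,0,0)),('bias',(.0015,.001,0))):
            ax=o['tcp_pos']+R@np.array(off); v=ax-B; print('   signed dist axis to edge mm',nm,1e3*(d[0]*v[1]-d[1]*v[0]))
E
python3 - <<'E'
from h import *
np.set_printoptions(precision=4,suppress=True)
o=r.get_obs(); f=lambda p: np.array(p)/3+[235,150]-.4
gapcheck('w9',o,((308,66),(236,164)),((385,129),(319,219)),f)
a=cv2.imread('pics/w9.png')[155:255,275:380]; a=cv2.convertScaleAbs(cv2.resize(a,None,fx=6,fy=6,interpolation=cv2.INTER_CUBIC),alpha=1.4,beta=20)
R=Rn.from_rotvec(o['orientation']).as_matrix()
c0=o['tcp_pos']+R@np.array([.0015,.0012,.197])
q=(proj('w9',flats(c0[:2],np.radians(22.5-34.6),c0[2]))+.5-[275,155])*6
cv2.polylines(a,[q.astype(np.int32)],True,(0,0,255),1)
y=np.radians(-12); ex=np.array([np.cos(y),np.sin(y),0]); ey=np.array([-np.sin(y),np.cos(y),0]); C=np.array([.57404,-.1856,.065])
for s in (-1,1):
    q=(proj('w9',[C+s*.01*ex+.035*ey,C+s*.01*ex-.0*ey])+.5-[275,155])*6; cv2.polylines(a,[q.astype(np.int32)],False,(0,255,0),1)
cv2.imwrite('pics/w9d.png',a)
E
```

```text
L [ 0.571 -0.149  0.065] [ 0.5658 -0.1729  0.065 ] yaw -12.342493216211253
   signed dist axis to edge mm raw -10.17212887152757
   signed dist axis to edge mm bias -11.974549086905295
R [ 0.5902 -0.1549  0.065 ] [ 0.5859 -0.1774  0.065 ] yaw -10.72373710785753
   signed dist axis to edge mm raw 10.772907893841651
   signed dist axis to edge mm bias 8.970204335116033
```

View pics/w9d.png

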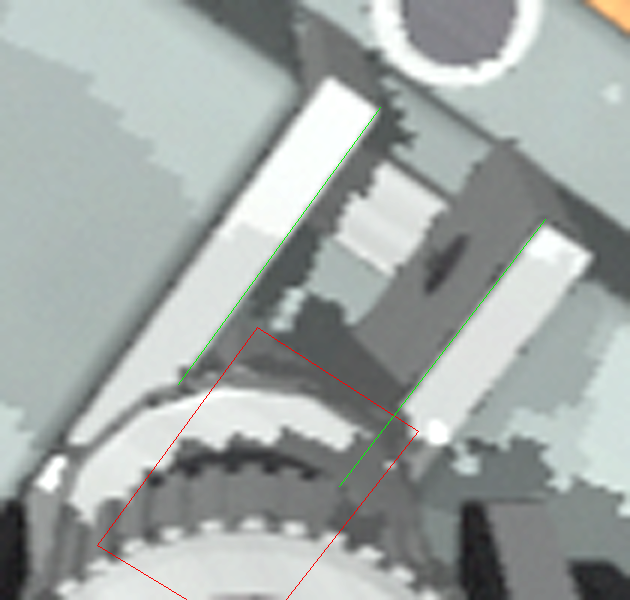

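apply_moves --dp '[[-0.0082, -0.0057, 0], [0, 0, 0], [0, 0, 0.02], [0, 0, 0.02], [0, 0, 0]]' --twist '[[-0.0008, 0.0013, -0.001], [0, 0, 0], [0, 0, 0], [0, 0, 0], [0, 0, 0]]' --jaw '[255, 255, 255, 255, 255]'

```text
clock: 10.5
tcp_pos: [0.5723, -0.1868, 0.2664]
orientation: [3.079, 0.616, 0.004]
contact_force: [-0.5, -0.9, -2.2]
grip_width: 0.0361
```

Run:
```python
from h import *
np.set_printoptions(precision=4,suppress=True)
plan([.5718,-.1868,.26],np.radians(22.6)); o=snap('wrist','w10'); print(o['contact_force'],o['moment'],o['grip_width'])
a=cv2.imread('pics/w10.png')[155:255,275:380]; a=cv2.convertScaleAbs(cv2.resize(a,None,fx=6,fy=6,interpolation=cv2.INTER_CUBIC),alpha=1.4,beta=20)
cv2.imwrite('pics/w10d.png',a)
```

```text
tcp [ 0.5723 -0.1868  0.2664] yaw deg 22.608858386159856 toolz [ 0.0031 -0.0009 -1.    ] t 10.5
dp units total [-0.0039 -0.0017  0.0531] dist 0.006389927749429667
twist units total [ 0.001  -0.0012  0.0001] deg [ 0.1173 -0.1439  0.0087]
dp after twist [-0.0037 -0.0016  0.0531]
[-0.5259 -0.8959 -2.1501] [ 0.0464 -0.0043 -0.0026] 0.03612006645966158
```

View pics/w10d.png

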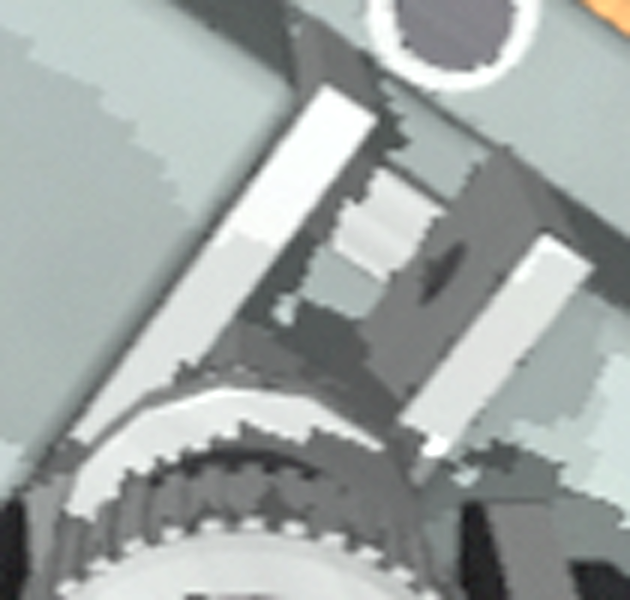

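apply_moves --dp '[[-0.004, -0.002, 0.015], [0, 0, 0.02], [0, 0, 0.02], [0, 0, 0]]' --twist '[[0.001, -0.001, 0], [0, 0, 0], [0, 0, 0], [0, 0, 0]]' --jaw '[255, 255, 255, 255]'

```text
clock: 10.95
tcp_pos: [0.5729, -0.1874, 0.2614]
orientation: [3.078, 0.615, 0.005]
contact_force: [-0.0, 0.0, -2.2]
grip_width: 0.0357
```

Run:
```python
from h import *
np.set_printoptions(precision=4,suppress=True)
plan([.5718,-.1868,.25],np.radians(22.6)); o=r.get_obs(); print(o['contact_force'],o['moment'],o['grip_width'])
```

```text
tcp [ 0.5729 -0.1874  0.2614] yaw deg 22.58186324392002 toolz [ 0.0034 -0.0017 -1.    ] t 10.95
dp units total [-0.0067 -0.0084  0.0953] dist 0.011511980812263138
twist units total [ 0.0014 -0.0012 -0.0002] deg [ 0.1673 -0.1413 -0.0183]
dp after twist [-0.0065 -0.0082  0.0954]
[-0.0406  0.0081 -2.187 ] [ 0.0398 -0.0145  0.0273] 0.03574743901022496
```

apply_moves --dp '[[-0.0065, -0.008, 0], [0, 0, 0], [0, 0, 0]]' --twist '[[0.001, -0.001, 0], [0, 0, 0], [0, 0, 0]]' --jaw '[255, 255, 255]'

```text
clock: 11.25
tcp_pos: [0.5723, -0.1869, 0.2614]
orientation: [3.08, 0.615, 0.003]
contact_force: [0.3, -0.2, -1.7]
grip_width: 0.0359
```

Run:
```python
from h import *
np.set_printoptions(precision=4,suppress=True)
plan([.5718,-.1868,.25],np.radians(22.6)); o=r.get_obs(); print(o['contact_force'],o['moment'],o['grip_width'])
```

```text
tcp [ 0.5723 -0.1869  0.2614] yaw deg 22.580545379300414 toolz [ 0.0024 -0.0006 -1.    ] t 11.25
dp units total [-0.0035 -0.0023  0.0953] dist 0.011442824394060035
twist units total [ 0.0007 -0.0009 -0.0002] deg [ 0.0861 -0.1112 -0.0195]
dp after twist [-0.0033 -0.0021  0.0953]
[ 0.2807 -0.2117 -1.7418] [-0.0869 -0.1419 -0.0422] 0.03591429145165691
```

apply_moves --dp '[[-0.004, -0.003, 0.01], [-0.001, -0.001, 0.015], [0, 0, 0.015], [0, 0, 0]]' --twist '[[0.001, -0.001, 0], [0, 0, 0], [0, 0, 0], [0, 0, 0]]' --jaw '[255, 255, 255, 255]'

```text
clock: 11.65
tcp_pos: [0.5723, -0.1866, 0.2565]
orientation: [-3.081, -0.615, -0.003]
contact_force: [2.6, 0.1, -2.0]
grip_width: 0.0366
```

Run:
```python
from h import *
np.set_printoptions(precision=4,suppress=True)
plan([.5718,-.1868,.25],np.radians(22.6)); o=r.get_obs(); print(o['contact_force'],o['moment'],o['grip_width'])
```

```text
tcp [ 0.5723 -0.1866  0.2565] yaw deg 22.584819931159288 toolz [ 0.0021  0.0007 -1.    ] t 11.65
dp units total [-0.0046 -0.0005  0.0542] dist 0.006525369513768551
twist units total [ 0.0001 -0.001  -0.0001] deg [ 0.0106 -0.1234 -0.0152]
dp after twist [-0.0045 -0.0005  0.0542]
[ 2.5508  0.1024 -2.0457] [-0.0358 -0.3588 -0.0008] 0.03657569729531007
```

The flats are about 5 mm into the gap with no vertical resistance and a slight side touch. I'll continue down.

apply_moves --dp '[[0.003, 0.002, 0.015], [0, 0, 0.015], [0, 0, 0.015], [0, 0, 0.01], [0, 0, 0]]' --twist '[[0, 0, 0], [0, 0, 0], [0, 0, 0], [0, 0, 0], [0, 0, 0]]' --jaw '[255, 255, 255, 255, 255]'

```text
clock: 12.15
tcp_pos: [0.5727, -0.1866, 0.25]
orientation: [-3.081, -0.615, -0.002]
contact_force: [0.4, 0.1, -1.1]
grip_width: 0.0364
```

Run:
```python
from h import *
np.set_printoptions(precision=4,suppress=True)
plan([.5723,-.1868,.25],np.radians(22.6)); o=r.get_obs(); print(o['contact_force'],o['moment'],o['grip_width'])
```

```text
tcp [ 0.5727 -0.1866  0.25  ] yaw deg 22.57967476420293 toolz [ 0.0011  0.0003 -1.    ] t 12.15
dp units total [-0.0037  0.0002  0.0003] dist 0.0004458400889837247
twist units total [ 0.0001 -0.0005 -0.0002] deg [ 0.0085 -0.0658 -0.0203]
dp after twist [-0.0037  0.0002  0.0003]
[ 0.4334  0.0852 -1.0871] [ 0.0179 -0.0518 -0.0267] 0.03639703315735504
```

Down to about 0.250, where contact is expected. I'll press on in small steps until the force shows the shoulder has seated.

apply_moves --dp '[[0, 0, 0.008], [0, 0, 0.008], [0, 0, 0]]' --twist '[[0, 0, 0], [0, 0, 0], [0, 0, 0]]' --jaw '[255, 255, 255]'

```text
clock: 12.45
tcp_pos: [0.5727, -0.1864, 0.2501]
orientation: [3.08, 0.615, 0.001]
contact_force: [0.9, 0.4, -2.1]
grip_width: 0.036
```

Run:
```python
from h import *
np.set_printoptions(precision=4,suppress=True)
plan([.5723,-.1868,.25],np.radians(22.6)); o=snap('wrist','w11'); print(o['contact_force'],o['moment'],o['grip_width'],o['joints'])
snap('side','s11'); s=cv2.imread('pics/s11.png'); u=proj('s11',[[.574,-.1856,.09]])[0].astype(int)
A=cv2.resize(s[u[1]-40:u[1]+40,u[0]-30:u[0]+30],(375,500),interpolation=cv2.INTER_CUBIC)
a=cv2.imread('pics/w11.png')[150:350,235:395]; a=cv2.resize(a,(400,500),interpolation=cv2.INTER_CUBIC)
cv2.imwrite('pics/c11.png',cv2.convertScaleAbs(np.hstack([A,a]),alpha=1.3,beta=20))
```

```text
tcp [ 0.5727 -0.1864  0.2501] yaw deg 22.570838569052913 toolz [ 0.001  -0.0009 -1.    ] t 12.45
dp units total [-0.0046  0.0018  0.0011] dist 0.0006073171074130832
twist units total [ 0.0006 -0.0003 -0.0002] deg [ 0.0685 -0.0327 -0.0292]
dp after twist [-0.0046  0.0018  0.0011]
[ 0.892   0.3535 -2.135 ] [ 0.0788 -0.1804 -0.0263] 0.03604467310845974 [ 0.5828  0.5923 -0.4975  1.8298  0.3766  0.813   0.2883]
```

View pics/c11.png

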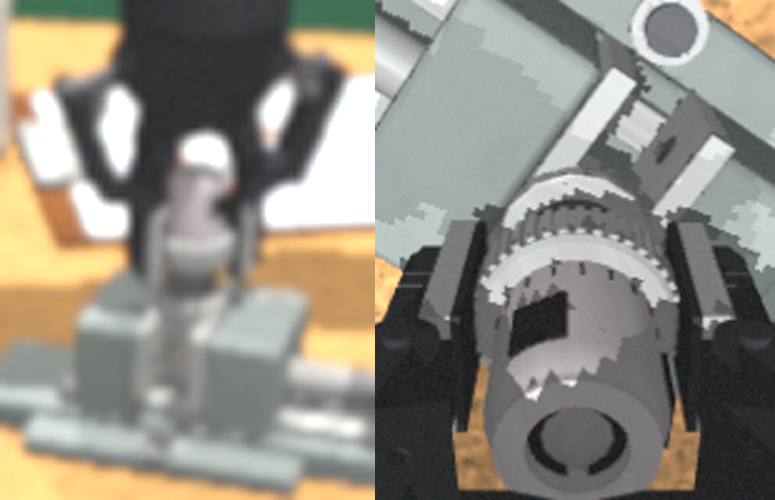

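apply_moves --dp '[[0, 0, 0.02], [0, 0, 0.015], [0, 0, 0]]' --twist '[[0, 0, 0], [0, 0, 0], [0, 0, 0]]' --jaw '[255, 255, 255]'

```text
clock: 12.85
tcp_pos: [0.5729, -0.186, 0.2503]
orientation: [3.078, 0.614, -0.0]
contact_force: [0.3, -0.5, -3.1]
grip_width: 0.0363
```

Run:
```python
from h import *
np.set_printoptions(precision=4,suppress=True)
plan([.5723,-.1868,.25],np.radians(22.6)); o=r.get_obs(); print(o['contact_force'],o['moment'],o['grip_width'])
```

```text
tcp [ 0.5729 -0.186   0.2503] yaw deg 22.55156168741237 toolz [ 0.0004 -0.0034 -1.    ] t 12.85
dp units total [-0.0074  0.0039  0.0022] dist 0.0010350226983024842
twist units total [ 0.0016  0.0004 -0.0004] deg [ 0.1865  0.0539 -0.0484]
dp after twist [-0.0074  0.0039  0.0022]
[ 0.2871 -0.5418 -3.1313] [ 0.0227 -0.0773 -0.0389] 0.036296974239610216
```

apply_moves --dp '[[0, 0, 0.02], [0, 0, 0.03]]' --twist '[[0.0016, 0, 0], [0, 0, 0]]' --jaw '[255, 255]'

```text
clock: 13.05
tcp_pos: [0.5735, -0.1862, 0.2491]
orientation: [3.078, 0.612, -0.002]
contact_force: [-16.9, 3.5, 47.4]
grip_width: 0.0364
```

Run:
```python
from h import *
np.set_printoptions(precision=4,suppress=True)
plan([.5723,-.1868,.25],np.radians(22.6)); o=r.get_obs(); print(o['contact_force'],o['moment'],o['grip_width'])
```

```text
tcp [ 0.5735 -0.1862  0.2491] yaw deg 22.502717910138337 toolz [-0.0004 -0.0035 -1.    ] t 13.05
dp units total [-0.0114  0.0004 -0.0078] dist 0.0016566418669038848
twist units total [ 0.0014  0.0008 -0.0008] deg [ 0.1738  0.0978 -0.0971]
dp after twist [-0.0114  0.0004 -0.0078]
[-16.9204   3.5479  47.3968] [0.6302 3.5793 0.031 ] 0.03638910433523774
```

The shoulder is firmly down: there is 47 N upward resistance with the origin at about 65 mm. I'll relieve the load and turn counter-clockwise (−tool z), in amounts that can't over-tighten.

apply_moves --dp '[[0, 0, 0], [0, 0, 0], [0, 0, 0], [0, 0, 0], [0, 0, 0], [0, 0, 0]]' --twist '[[0, 0, 0], [0, 0, 0], [0, 0, -0.05], [0, 0, -0.05], [0, 0, -0.05], [0, 0, -0.05]]' --jaw '[255, 255, 255, 255, 255, 255]'

```text
clock: 13.65
tcp_pos: [0.5734, -0.1861, 0.2499]
orientation: [2.874, 1.259, -0.005]
contact_force: [-2.0, -0.5, 6.1]
grip_width: 0.036
```

Run:
```python
from h import *
np.set_printoptions(precision=4,suppress=True)
plan([.5727,-.1866,.25],np.radians(22.6)); o=r.get_obs(); print(o['contact_force'],o['moment'],o['grip_width'],o['joints'])
```

```text
tcp [ 0.5734 -0.1861  0.2499] yaw deg 47.31519422145805 toolz [-0.0015 -0.0045 -1.    ] t 13.65
dp units total [-0.0072 -0.0012 -0.0006] dist 0.0008835129485330356
twist units total [0.0014 0.0019 0.206 ] deg [ 0.162   0.2224 24.7154]
dp after twist [-0.0071  0.002  -0.0006]
[-2.0436 -0.4781  6.135 ] [ 0.0873  0.4342 -0.0489] 0.03603961709627151 [ 0.6514  0.617  -0.5967  1.8232  0.4573  0.8428  0.6546]
```

apply_moves --dp '[[0, 0, 0], [0, 0, 0], [0, 0, 0], [0, 0, 0]]' --twist '[[0, 0, -0.05], [0, 0, -0.05], [0, 0, -0.05], [0, 0, -0.03]]' --jaw '[255, 255, 255, 255]'

```text
clock: 14.05
tcp_pos: [0.5734, -0.1863, 0.2499]
orientation: [2.574, 1.798, -0.007]
contact_force: [-2.6, -0.1, 6.1]
grip_width: 0.0366
```

Run:
```python
from h import *
np.set_printoptions(precision=4,suppress=True)
plan([.5727,-.1866,.25],np.radians(22.6)); o=r.get_obs(); print(o['contact_force'],o['moment'],o['grip_width'],o['joints'])
```

```text
tcp [ 0.5734 -0.1863  0.2499] yaw deg 69.853078873336 toolz [-0.0028 -0.0039 -1.    ] t 14.05
dp units total [-0.0048 -0.0049 -0.0007] dist 0.000827133949369517
twist units total [0.0003 0.0023 0.3938] deg [ 0.0407  0.2793 47.2528]
dp after twist [-0.0069  0.0002 -0.0007]
[-2.6436 -0.113   6.0628] [ 0.0891  0.4314 -0.036 ] 0.03655326675268008 [ 0.7148  0.6438 -0.6879  1.818   0.5265  0.8729  0.9941]
```

Run:
```python
from h import *
snap('wrist','w12'); a=cv2.imread('pics/w12.png')[130:350,215:415]; cv2.imwrite('pics/w12c.png',cv2.convertScaleAbs(cv2.resize(a,None,fx=2.5,fy=2.5,interpolation=cv2.INTER_CUBIC),alpha=1.3,beta=20))
```

```text
(no output)
```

View pics/w12c.png

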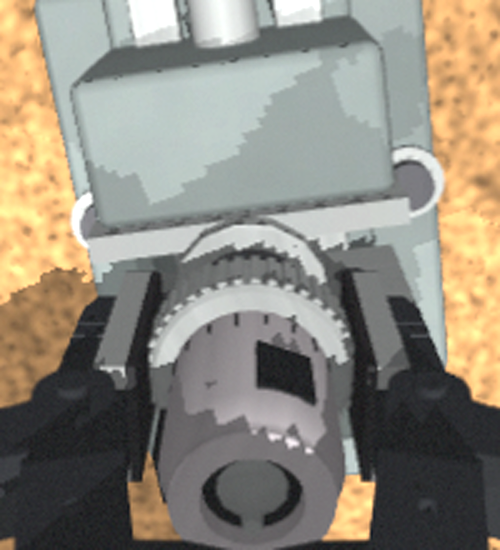

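apply_moves --dp '[[0, 0, 0], [0, 0, 0], [0, 0, 0], [0, 0, 0]]' --twist '[[0, 0, -0.05], [0, 0, -0.05], [0, 0, -0.05], [0, 0, -0.03]]' --jaw '[255, 255, 255, 255]'

```text
clock: 14.5
tcp_pos: [0.5735, -0.1866, 0.2499]
orientation: [-2.175, -2.266, 0.008]
contact_force: [-2.2, -0.2, 5.9]
grip_width: 0.036
```

Run:
```python
from h import *
np.set_printoptions(precision=4,suppress=True)
plan([.5727,-.1866,.25],np.radians(22.6)); o=r.get_obs(); print(o['contact_force'],o['moment'],o['grip_width'],o['joints'])
```

```text
tcp [ 0.5735 -0.1866  0.2499] yaw deg 92.3653115806417 toolz [-0.004  -0.0034 -1.    ] t 14.5
dp units total [ 0.0003 -0.007  -0.0008] dist 0.0008437645222092242
twist units total [-0.0008  0.0026  0.5814] deg [-0.0957  0.3092 69.7647]
dp after twist [-0.0065 -0.0027 -0.0008]
[-2.2079 -0.1852  5.8793] [ 0.0356  0.4474 -0.011 ] 0.03599272539682402 [ 0.7742  0.6746 -0.7764  1.8131  0.5945  0.9069  1.3354]
```

The sleeve window moved from left to right in the view, so the barrel is held and only the ring turns. There is no torque yet, so I'll keep turning.

apply_moves --dp '[[0, 0, 0], [0, 0, 0], [0, 0, 0], [0, 0, 0]]' --twist '[[0, 0, -0.05], [0, 0, -0.05], [0, 0, -0.05], [0, 0, -0.03]]' --jaw '[255, 255, 255, 255]'

```text
clock: 14.9
tcp_pos: [0.5737, -0.187, 0.2499]
orientation: [-1.691, -2.644, 0.008]
contact_force: [-1.9, -0.3, 6.2]
grip_width: 0.0361
```

Run:
```python
from h import *
np.set_printoptions(precision=4,suppress=True)
plan([.5727,-.1866,.25],np.radians(22.6)); o=r.get_obs(); print(o['contact_force'],o['moment'],o['grip_width'],o['joints'])
```

```text
tcp [ 0.5737 -0.187   0.2499] yaw deg 114.80832457379003 toolz [-0.005  -0.0027 -1.    ] t 14.9
dp units total [ 0.0064 -0.0065 -0.0007] dist 0.00109478555051798
twist units total [-0.0019  0.0023  0.7684] deg [-0.232   0.2779 92.208 ]
dp after twist [-0.0067 -0.0062 -0.0007]
[-1.9032 -0.3456  6.1627] [ 0.058   0.4553 -0.0474] 0.036149217874041226 [ 0.8291  0.7094 -0.862   1.8085  0.6609  0.9444  1.6781]
```

apply_moves --dp '[[0, 0, 0], [0, 0, 0], [0, 0, 0], [0, 0, 0]]' --twist '[[0, 0, -0.05], [0, 0, -0.05], [0, 0, -0.04], [0, 0, -0.03]]' --jaw '[255, 255, 255, 255]'

```text
clock: 15.3
tcp_pos: [0.5739, -0.1874, 0.2499]
orientation: [-1.175, -2.908, 0.006]
contact_force: [-2.1, -0.1, 7.0]
grip_width: 0.036
```

Run:
```python
from h import *
np.set_printoptions(precision=4,suppress=True)
plan([.5727,-.1866,.25],np.radians(22.6)); o=r.get_obs(); print(o['contact_force'],o['moment'],o['grip_width'],o['joints'])
```

```text
tcp [ 0.5739 -0.1874  0.2499] yaw deg 135.9977637117039 toolz [-0.0059 -0.0018 -1.    ] t 15.3
dp units total [ 0.0118 -0.0027 -0.0009] dist 0.0014593271890149912
twist units total [-0.0031  0.0016  0.945 ] deg [ -0.3676   0.1929 113.3978]
dp after twist [-0.0071 -0.0098 -0.0009]
[-2.1323 -0.0927  6.9703] [ 0.0224  0.4378 -0.0629] 0.0359967408548713 [ 0.8764  0.7458 -0.9397  1.8043  0.7216  0.9831  2.0045]
```

apply_moves --dp '[[0, 0, 0], [0, 0, 0]]' --twist '[[-0.0015, 0.001, -0.05], [-0.0015, 0.001, -0.05]]' --jaw '[255, 255]'

```text
clock: 15.5
tcp_pos: [0.5741, -0.1884, 0.2499]
orientation: [-0.854, -3.016, -0.004]
contact_force: [-2.1, -1.5, 6.2]
grip_width: 0.0361
```

Run:
```python
from h import *
np.set_printoptions(precision=4,suppress=True)
plan([.5727,-.1866,.25],np.radians(22.6)); o=r.get_obs(); print(o['contact_force'],o['moment'],o['grip_width'],o['joints'])
```

```text
tcp [ 0.5741 -0.1884  0.2499] yaw deg 148.3664481517805 toolz [-0.0058  0.0045 -1.    ] t 15.5
dp units total [ 0.0174  0.0068 -0.0005] dist 0.0022499763196923792
twist units total [-0.0036 -0.0023  1.048 ] deg [ -0.4363  -0.2811 125.7656]
dp after twist [-0.0046 -0.0182 -0.0007]
[-2.0562 -1.463   6.1649] [-0.3512  0.383  -0.0314] 0.03612551755822231 [ 0.9057  0.7703 -0.9861  1.8009  0.7523  1.0065  2.201 ]
```

apply_moves --dp '[[0, 0, 0], [0, 0, 0]]' --twist '[[0, 0, -0.05], [0, 0, -0.04]]' --jaw '[255, 255]'

```text
clock: 15.7
tcp_pos: [0.5742, -0.1887, 0.2499]
orientation: [-0.556, -3.085, -0.007]
contact_force: [-1.5, -0.2, 6.2]
grip_width: 0.0366
```

Run:
```python
from h import *
np.set_printoptions(precision=4,suppress=True)
plan([.5727,-.1866,.25],np.radians(22.6)); o=r.get_obs(); print(o['contact_force'],o['moment'],o['grip_width'],o['joints'])
```

```text
tcp [ 0.5742 -0.1887  0.2499] yaw deg 159.5731552475617 toolz [-0.0061  0.0055 -1.    ] t 15.7
dp units total [ 0.018   0.0124 -0.0006] dist 0.0026247897572912295
twist units total [-0.0037 -0.0034  1.1414] deg [ -0.4403  -0.4098 136.9716]
dp after twist [-0.0047 -0.0214 -0.0008]
[-1.5339 -0.1829  6.2478] [ 0.0662  0.4374 -0.1608] 0.03659707381852395 [ 0.9277  0.7919 -1.025   1.7988  0.7829  1.0289  2.3758]
```

Torque is now building (about 0.16 N m). I'll go up in small steps.

apply_moves --dp '[[0, 0, 0], [0, 0, 0]]' --twist '[[0, 0, -0.04], [0, 0, -0.04]]' --jaw '[255, 255]'

```text
clock: 15.9
tcp_pos: [0.5744, -0.1889, 0.2499]
orientation: [-0.287, -3.121, -0.009]
contact_force: [-2.0, 0.1, 6.2]
grip_width: 0.0363
```

Run:
```python
from h import *
np.set_printoptions(precision=4,suppress=True)
plan([.5727,-.1866,.25],np.radians(22.6)); o=r.get_obs(); print(o['contact_force'],o['moment'],o['grip_width'],o['joints'])
snap('side','s13'); print([ (r.grab_frame('side') is not None) and r.get_obs()['moment'][2] for _ in range(4)])
```

```text
tcp [ 0.5744 -0.1889  0.2499] yaw deg 169.49287227659258 toolz [-0.0064  0.0066 -1.    ] t 15.9
dp units total [ 0.0173  0.0165 -0.0005] dist 0.002872314087309626
twist units total [-0.0036 -0.0046  1.2241] deg [ -0.4355  -0.5535 146.8904]
dp after twist [-0.0054 -0.0233 -0.0007]
[-2.0168  0.1483  6.183 ] [ 0.0146  0.3621 -0.2501] 0.036251311581013725 [ 0.9458  0.8116 -1.0586  1.7969  0.8091  1.0494  2.5313]
[np.float64(-0.12332806747738122), np.float64(-0.13757239155966278), np.float64(-0.11598863545643207), np.float64(-0.15488657554821728)]
```

Run:
```python
from h import *
np.set_printoptions(precision=4,suppress=True)
for _ in range(4):
    r.grab_frame('side'); o=r.get_obs(); print(np.degrees(yaw(o)),o['moment'],o['contact_force'],o['clock'],o['qvel'][6])
```

```text
169.29516972537675 [-0.0048  0.4044 -0.1624] [-2.5366 -0.2928  6.1007] 16.2 0.0008109235190707232
169.29558199781792 [-0.0479  0.3594 -0.2017] [-1.5564 -0.2388  7.0571] 16.25 -0.00037238716325672895
169.29935125975905 [-0.042   0.4492 -0.1767] [-1.5961 -1.0587  6.5117] 16.3 0.0010923447721218756
169.2933740020535 [-0.0239  0.4415 -0.1557] [-2.3495  0.0033  6.5334] 16.35 -1.1559670374933695e-05
```

apply_moves --dp '[[0, 0, 0], [0, 0, 0]]' --twist '[[0, 0, -0.04], [0, 0, -0.04]]' --jaw '[255, 255]'

```text
clock: 16.55
tcp_pos: [0.5745, -0.1891, 0.2499]
orientation: [-0.026, -3.135, -0.011]
contact_force: [-1.1, -0.4, 5.8]
grip_width: 0.0363
```

Run:
```python
from h import *
np.set_printoptions(precision=4,suppress=True)
for _ in range(7):
    o=r.get_obs(); print(np.degrees(yaw(o)),o['moment'],o['contact_force'],o['clock'],o['joints'][6],o['qvel'][6]); r.grab_frame('side')
```

```text
179.04335415942387 [ 0.0233  0.3775 -0.2555] [-1.0898 -0.3819  5.7839] 16.55 2.681401937624099 0.7529985692637375
179.29677638788596 [-0.1356  0.5673 -0.2791] [-2.3148  0.8811  7.3316] 16.6 2.6855436357121065 -0.13052429030182355
178.98756273587912 [-0.0158  0.4511 -0.3066] [-2.4214 -0.4061  7.4926] 16.65 2.680598025180684 -0.05855889477759271
178.88805937377725 [-0.0665  0.4799 -0.2644] [-1.482  -0.0256  6.2157] 16.7 2.678997097502831 -0.013880110820207773
178.8640790074731 [-0.0489  0.4026 -0.1891] [-1.4114 -0.5971  5.9362] 16.75 2.678592999677653 -0.0035180157993967135
178.86127674808608 [-0.0437  0.4086 -0.2277] [-2.9851  0.4644  6.6813] 16.8 2.678533661404158 -0.00086446163716438
178.85838365759912 [-0.0315  0.4679 -0.2422] [-2.4222 -0.3392  6.8178] 16.85 2.6784759405465035 -0.0006629881799964556
```

apply_moves --dp '[[0, 0, 0]]' --twist '[[0, 0, -0.036]]' --jaw '[255]'

```text
clock: 17.0
tcp_pos: [0.5746, -0.1891, 0.2499]
orientation: [0.087, -3.134, -0.012]
contact_force: [-1.5, 0.3, 5.5]
grip_width: 0.036
```

Run:
```python
from h import *
np.set_printoptions(precision=4,suppress=True)
for _ in range(8):
    o=r.get_obs(); print(np.degrees(yaw(o)),o['moment'],o['contact_force'],o['clock'],o['joints'][6],o['qvel'][6]); r.grab_frame('side')
```

```text
-176.82221534650097 [ 0.0138  0.4091 -0.3876] [-1.5031  0.2876  5.5325] 17.0 2.7467362027127704 0.7210010141660903
-176.51908169263655 [-0.0848  0.5236 -0.2449] [-2.9452 -0.7834  7.1678] 17.05 2.7517824027400337 -0.10341085889475014
-176.77029699891955 [-0.0655  0.4857 -0.2918] [-1.5049 -0.3489  6.3339] 17.1 2.7476772830606695 -0.04751599967058441
-176.8535898944023 [-0.0497  0.4659 -0.2692] [-1.519  -0.4879  6.2246] 17.15 2.7463453752827376 -0.013148067408457923
-176.87282926329834 [-0.0172  0.406  -0.2451] [-1.6043 -0.3254  6.5442] 17.2 2.7460528137711555 -0.0026831414504111966
-176.88297821957292 [-0.0204  0.4326 -0.3161] [-2.5797  0.3043  5.9582] 17.25 2.745927331610363 -0.0002661391196160246
-176.8821364629095 [ 0.0155  0.4376 -0.2738] [-2.1256 -0.0777  6.7477] 17.3 2.7459072225752252 -0.0006721869832937472
-176.8823369958417 [-0.0209  0.4887 -0.2773] [-2.4534 -0.4233  4.1705] 17.35 2.7459307670667075 -0.0009426055109930745
```

The held torque is about 0.27 to 0.28 N m, with roughly 0.31 peak while turning, so the nip is about 0.55 rad. That is firm without over-tightening, so I'll release.

apply_moves --dp '[[0, 0, 0], [0, 0, 0], [0, 0, 0], [0, 0, 0], [0, 0, 0], [0, 0, 0]]' --twist '[[0, 0, 0], [0, 0, 0], [0, 0, 0], [0, 0, 0], [0, 0, 0], [0, 0, 0]]' --jaw '[120, 60, 0, 0, 0, 0]'

```text
clock: 18.0
tcp_pos: [0.5742, -0.1896, 0.2474]
orientation: [0.085, -3.132, -0.016]
contact_force: [0.5, 0.8, -0.1]
grip_width: 0.0859
```

Run:
```python
from h import *
np.set_printoptions(precision=4,suppress=True)
o=snap('wrist','w14'); plan([.5746,-.189,.40]); print(np.degrees(yaw(o)),o['moment'],o['contact_force'],o['grip_width'],o['joints'])
```

```text
tcp [ 0.5742 -0.1896  0.2474] yaw deg -176.9001488822778 toolz [-0.009   0.01   -0.9999] t 18.05
dp units total [ 0.0072  0.0184 -1.2715] dist 0.1525966144809331
-176.9042151795385 [-0.0131 -0.0414  0.0693] [ 0.5373  0.8128 -0.1054] 0.08590551429450846 [ 0.9684  0.8427 -1.1008  1.7953  0.8448  1.0765  2.746 ]
```

View pics/w14.png

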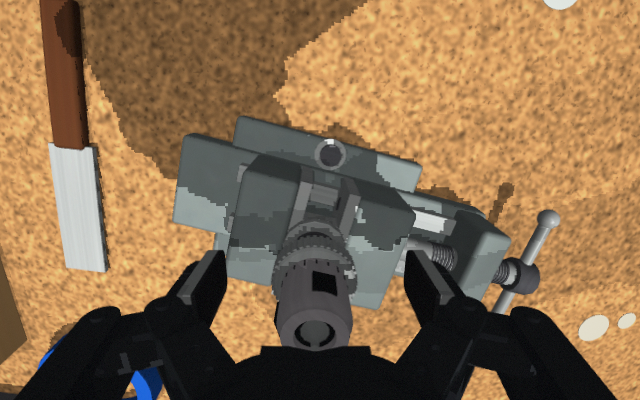

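apply_moves --dp '[[0, 0, -0.1], [0.001, 0.003, -0.2], [0.001, 0.003, -0.25], [0.001, 0.003, -0.25], [0.001, 0.003, -0.25], [0.001, 0.003, -0.25], [0, 0, -0.1], [0, 0, 0]]' --twist '[[0, 0, 0], [0, 0, 0], [0, 0, 0], [0, 0, 0], [0, 0, 0], [0, 0, 0], [0, 0, 0], [0, 0, 0]]' --jaw '[0, 0, 0, 0, 0, 0, 0, 0]'

```text
clock: 18.85
tcp_pos: [0.5748, -0.188, 0.4269]
orientation: [0.089, -3.133, -0.017]
contact_force: [-0.8, -0.2, -0.7]
grip_width: 0.0855
```

Run:
```python
from h import *
np.set_printoptions(precision=4,suppress=True)
o=snap('wrist','w15'); snap('side','s15'); snap('top','t15'); print(o['tcp_pos'],o['contact_force'],o['joints'])
X=cloud('w15'); Z=X[...,2]; v,u=np.where((Z>.126)&(Z<.138)); P=X[v,u]; k=np.linalg.norm(P[:,:2]-[.574,-.187],axis=1)<.03; print('top',k.sum(),P[k].mean(0),np.median(P[k,2])); print(np.c_[P[k][:,:2],np.ones(k.sum())].shape, np.linalg.lstsq(np.c_[P[k][:,:2]-P[k][:,:2].mean(0),np.ones(k.sum())],P[k][:,2],rcond=None)[0])
s=cv2.imread('pics/s15.png'); q=proj('s15',[[.574,-.1856,.09]])[0].astype(int)
A=cv2.resize(s[q[1]-40:q[1]+40,q[0]-30:q[0]+30],(375,500),interpolation=cv2.INTER_CUBIC)
q=proj('w15',[[.574,-.187,.1]])[0].astype(int); print(q)
a=cv2.imread('pics/w15.png')[q[1]-60:q[1]+65,q[0]-50:q[0]+50]; a=cv2.resize(a,(400,500),interpolation=cv2.INTER_CUBIC)
cv2.imwrite('pics/c15.png',np.hstack([A,a]))
```

```text
[ 0.5748 -0.188   0.4269] [-0.8101 -0.184  -0.686 ] [ 1.063   0.6696 -1.2756  1.6456  0.6453  1.334   2.8811]
top 680 [ 0.5736 -0.1886  0.1305] 0.13110059176058222
(680, 3) [-0.0052  0.0609  0.1305]
[313 174]
```

View pics/c15.png

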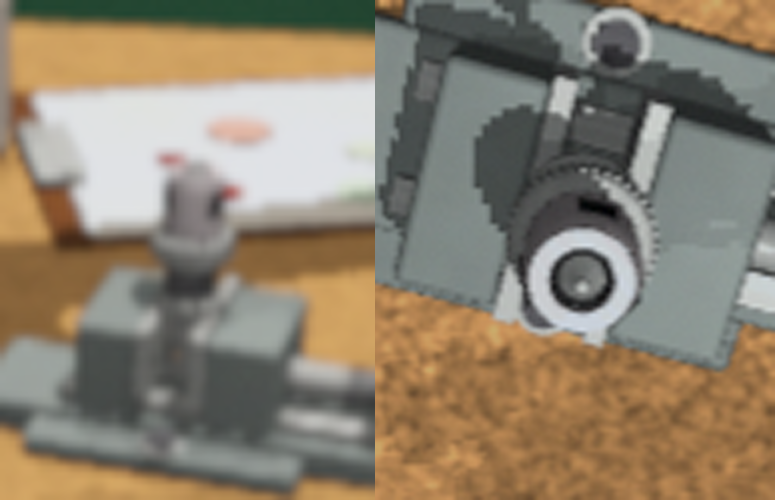

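View pics/t15.png

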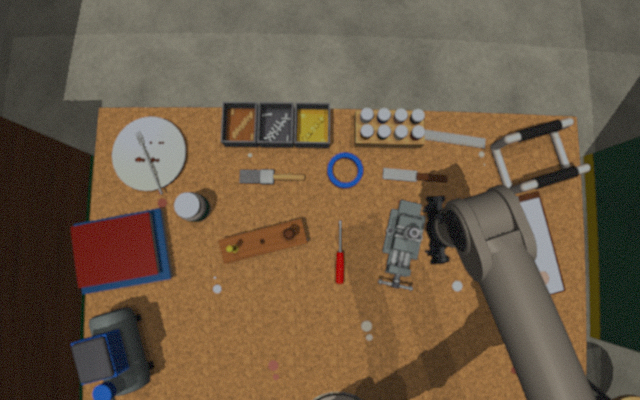

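The side and wrist crops show the tool upright in the jaws. Its top is at 0.131 m, against 0.1315 expected when fully down, and everything else looks undisturbed. I'm handing in.

Run:
```python
from h import *
print(r.hand_in()); print(r.get_obs()['clock'])
```

```text
the job is handed in; nothing more can be done
None
the job is handed in; nothing more can be done
```

The countersink stands upright in the vise jaws with its shoulder fully down, the lock ring is hand-tight, and the gripper is clear. I handed in at about 19 s; no verdict is reported.

- **Seating:** The flats went in without vertical resistance, and a short press met 47 N, firmer than "gently" suggests. That was tool on vise, with the fingertips clear of the jaws. The sleeve top measured 0.131 m afterwards, against the expected 0.1315 m.
- **Tightening:** The ring met the sleeve after about 2.2 rad of turning, and the barrel did not turn with it. I stopped at about 0.27 N m held (0.30–0.32 N m estimated while turning). That puts the nip at about 0.55–0.63 rad, under the 0.8 limit. The torque sensor has about 0.03 N m of noise, and one reading during the last turn showed 0.39 N m.
- **Disagreements:** The wrist camera was offset about 1.5 mm along the jaw direction, and I corrected for it. One plane fit to the tool's top gave a 0.06 slope; I put that down to points on the sleeve's side, since the side view shows it upright.
- **Everything else:** In the last top view the rest of the bench looked as it did at the start.

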